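# Set up the blow-down unit for a sample run

### The job

Get the gas blow-down unit ready for a run: turn the bezel of its dial gauge until the zero mark points at the needle, stand every tall narrow-necked bottle upright in the heater tray, and stand every squat jar upright in the plastic carry tray. Last of all, turn the numbered sleeve of the flow regulator so that the 7 clicks in at the index line. Put everything down gently, and leave the other things on the bench where they are.

Things in the scene. Friction and masses are not known exactly. Their poses are not given: they have to be found in the camera images.
- console: blue gas console fixed to the bench, 130 (x) x 300 (y) x 50 mm high, with an aluminium top. Origin: centre of its underside; its x points away from the robot. The flow regulator is on its top at y = -75 mm, the dial gauge at y = +75 mm (both at x = 0, axes vertical).
- sleeve (a joint): turn of the flow regulator's sleeve, rad, anticlockwise from above is positive. The numbers 0 to 9 are marked on the sleeve's white skirt, 24 degrees (0.4189 rad) apart, and each number clicks into a detent; number n stands at the index line when the joint reads n x 0.4189 (7: 2.932). Turning stops just beyond 0 and 9. It takes about 0.1 N m to turn out of a detent.
- sleeve_grip (a point): point on the axis of the sleeve at the height to grip, 90 mm above the bench: the sleeve's black ribbed grip is an upright cylinder 48 mm in diameter, from 59 to 105 mm above the bench, over a white skirt 98 mm in diameter whose top is 59 mm above the bench.
- index_mark (a point): black index line on the console's top beside the sleeve's skirt, on the side away from the robot, 57.5 mm from the sleeve's axis: the setting is the number next to it.
- bezel (a joint): turn of the dial gauge's bezel and scale, rad, anticlockwise from above is positive, range -3 to 3, turns freely with slight friction and stays where it is left. When joint bezel equals joint needle the zero mark points exactly at the needle's tip.
- bezel_grip (a point): point on the gauge's axis, 68 mm above the bench: the knurled steel bezel is a disc 60 mm in diameter from 52 to 74 mm above the bench, gripped by its rim.
- zero_mark (a point): the broad black zero mark on the white scale (there is a black notch on the rim above it too), 22 mm from the gauge's axis; it turns with the bezel.
- needle (a joint): angle of the gauge's red needle, rad, anticlockwise from above positive, same zero direction as joint bezel (the console's x axis). It stands still at a different angle in each run.
- needle_tip (a point): tip of the red needle, 22 mm from the gauge's axis, under the level of the rim.
- heater: cream-coloured heater with a square aluminium tray on top, 180 x 180 mm; tray floor 34 mm and rim 55 mm above the bench; walls 5 mm, inside 170 x 170 mm. Fixed. Origin: centre of its underside, x and y along its sides. For the tall bottles.
- carry_tray: grey plastic open tray, 180 x 180 mm, rim 30 mm above the bench, floor 5 mm, walls 5 mm, inside 170 x 170 mm, with a narrow lip on two sides. Fixed. Origin: centre of its underside, x and y along its sides. For the squat jars.
- bottle1: brown glass round bottle with a narrow neck and a black cap: body 52 mm diameter up to 68 mm, tapering to a cap 33 mm in diameter from 82 to 110 mm above its foot; 110 mm tall, about 0.2 kg. Origin: centre of its underside, z up along its axis. May be absent.
- bottle2: brown glass round bottle with a narrow neck and a black cap: body 52 mm diameter up to 68 mm, tapering to a cap 33 mm in diameter from 82 to 110 mm above its foot; 110 mm tall, about 0.2 kg. Origin: centre of its underside, z up along its axis. May be absent.
- bottle3: brown glass round bottle with a narrow neck and a black cap: body 52 mm diameter up to 68 mm, tapering to a cap 33 mm in diameter from 82 to 110 mm above its foot; 110 mm tall, about 0.2 kg. Origin: centre of its underside, z up along its axis. May be absent.
- jar1: squat brown glass jar with a lid as wide as itself: straight cylinder 54 mm in diameter and 58 mm tall, about 0.18 kg. Origin: centre of its underside, z up along its axis. May be absent.
- jar2: squat brown glass jar with a lid as wide as itself: straight cylinder 54 mm in diameter and 58 mm tall, about 0.18 kg. Origin: centre of its underside, z up along its axis. May be absent.
- beaker: empty glass beaker standing among the bottles and jars, 60 mm across its rim, 70 mm high. Origin: centre of its underside. Must be left where it stands.
There are look-alikes about, which are no part of the job. What is shaped like the jar2 but purple is not meant. Leave any purple look-alike of the jar1 alone.

How it is judged:
By the outcome, as a careful person would: the job done as asked, in the order asked, and still so for the second after the job is handed in, with the robot touching nothing.
Of bottle1, bottle2, bottle3, jar1, jar2 only 4 to 5 are there at a start; the rules pass over those that are not, and their reading is None.
At some moment in a run one of jar1, jar2 may be knocked a few centimetres aside while the robot is not near it.
It also fails if it takes over 210 s, if anything falls off the work surface, if the arm or the gripper's body presses on something with over 40 N, if the wrist force passes 120 N, or if a joint passes its speed limit or range.

### The arm

A 7-joint arm with a two-finger parallel gripper is mounted at the origin on the work surface. World frame = base frame: x ahead of the robot, y to its left, z up, the work surface at z = 0. Lengths are in m, angles in rad, forces in N, time in s.
With the tool pointing down it reaches from about 0.4 to 0.85 m from the base axis. Payload 4.5 kg.
Tool frame: the origin (TCP) lies on the mounting face of the last link; the fingertips stand 173 mm ahead of it and the grasp point (between the pads) lies 155 mm ahead of it; z points along the fingers, y is the direction in which the jaws open and shut (so a half turn about z gives the same grasp; the last joint's range is limited). The gripper opens to 85 mm and grips with 20 to 120 N. Pads are 22 mm wide; open, the fingers measure 114 mm over their backs; the gripper's body (76 mm by 85 mm) begins 54 mm behind the grasp point. The pads swing forward as they close: fully open they stand 13 mm farther back than shut.
Start: joints at [-1.254, 0.689, -0.195, 1.565, 0.157, 0.902, -0.215], TCP at [0.174, 0.6, 0.405] pointing down, gripper open.
Joint ranges: [-3.01, 3.01], [-0.46, 2.08], [-1.47, 1.51], [0.13, 2.56], [-1, 4.14], [0.04, 2.09], [-2.66, 2.66]. Speed limits (rad/s): [2.57, 2.57, 3.14, 3.14, 3.14, 3.14, 3.14].

### API

Orientations are given as a rotation vector (axis times angle).
In Python, from rig import arm gives the robot as it stands. The module is installed in compiled form; this text tells all that it offers.
- The arm moves only by the tool jog_arm, never from a script. Its argument "series" is a list of rows, each an object of numbers: "x", "y", "z": the shift along the tool's x, y, z in cm; "ax", "ay", "az": the turn, a rotation vector about the tool's x, y, z in degrees; "claw": the opening, from -1 (shut) to 1 (fully open). A call has 1 to 12 rows; each row is the pose to reach, as a shift and turn from the pose commanded when the call began, along the tool's axes at that moment; what a row does not reach only later rows make up. A row lasts 1/12 s, in which the tool goes at most 41.7 mm and 7.16 degrees, less where a joint would pass 70% of its speed; a pose out of reach is approached as far as the arm can. A call with a gripper value outside its range is refused whole. The fingers move at their own pace and stop on an object; "force" is the grip in N (left out, the last holds). Time passes only in rows, so rows that repeat a pose let the fingers close. It gives the time, the measured TCP pose, the force and the opening at its end, in the units of the state.
- arm.get_obs(): the state, without advancing time (a new reading comes with each control period).
- arm.camera(name): name is "side" or "top" or "wrist"; returns the picture (400x640x3 uint8, red, green, blue); there is no depth.
- arm.camera_info(name): a dict with "fx", "fy", "cx", "cy" (pixels), "rvec" (rotation vector, rad) and "tvec" (3), from world to camera coordinates, as OpenCV has them. Camera axes: x right, y down, z forward; pixel columns grow to the right and rows downward; lengths in m; the calibration is good to about 2 mm. A picture is of the moment at which its call begins: read the wrist's pose just before it. camera_info takes no time and is no camera call; for the wrist camera it gives the pose at the moment of the call.
- arm.finish_job(): hands the job in, once; it reports no verdict.
The state is a dict: "t": time; "q": joint angles; "qvel": joint speeds; "effort": joint torques, N m; "position": TCP position; "orientation": TCP orientation; "contact_force": force on the tool from outside, world axes, zero at the start; "moment": the same for the moment, N m; "grip_width": finger opening in m.
Only numpy, scipy, OpenCV 4.12 (cv2) and the standard library are available. Lean on these libraries where they do the work, as an engineer would, in place of code of your own. Each camera call takes 0.05 s, during which the arm holds its last target.

## Working session

There is one attempt and no reset: what is moved stays moved. The work goes in short steps, Python scripts to look and compute and a tool call to move; the robot and the scene stay as the last step left them, time stands still between calls to the robot, and variables do not carry over. Pictures are saved under pics/ and viewed, and the job is handed in when it is done.

Besides the shell and the picture viewer there is one more tool, called after "Call:" as name([rows], argument=value, ...), one row to a line, values as JSON. jog_arm: Moves the arm, as the interface text tells. Its arguments: {"type":"object","properties":{"series":{"type":"array","items":{"type":"object","properties":{"x":{"type":"number"},"y":{"type":"number"},"z":{"type":"number"},"ax":{"type":"number"},"ay":{"type":"number"},"az":{"type":"number"},"claw":{"type":"number"}}}},"force":{"type":"number"}},"required":["series"]}

```bash
mkdir -p pics; cat > h.py <<'E'
import numpy as np,cv2
from rig import arm
from scipy.spatial.transform import Rotation as R
def snap(n,f):
    i=arm.camera_info(n); im=arm.camera(n); cv2.imwrite('pics/'+f,cv2.cvtColor(im,cv2.COLOR_RGB2BGR)); np.save('pics/'+f+'.npy',im); return im,i
def ray(i,u,v):
    Rm=R.from_rotvec(i['rvec']).as_matrix(); t=np.array(i['tvec'])
    return -Rm.T@t, Rm.T@np.array([(u-i['cx'])/i['fx'],(v-i['cy'])/i['fy'],1])
def onz(i,u,v,z):
    o,d=ray(i,u,v); return o+d*(z-o[2])/d[2]
def proj(i,p):
    c=R.from_rotvec(i['rvec']).as_matrix()@np.array(p)+np.array(i['tvec']); return c[0]/c[2]*i['fx']+i['cx'],c[1]/c[2]*i['fy']+i['cy']
E
python3 - <<'E'
from h import *
o=arm.get_obs();print(o)
for n in ['side','top','wrist']:
    im,i=snap(n,n+'0.png');print(n,i, ray(i,320,200))
E
```

```text
{'t': 0.0, 'q': array([-1.254202  ,  0.69003182, -0.19450196,  1.56636837,  0.1572811 ,
        0.90249793, -0.21510579]), 'qvel': array([-1.14131471e-03, -2.95262112e-04, -1.27269336e-03, -7.61879858e-05,
       -9.02771445e-04, -2.91748060e-04, -1.21650500e-03]), 'effort': array([ 4.46919476e-04, -5.39610565e+01, -1.26614694e+00, -1.58544749e+01,
        9.15305136e-03,  9.37623263e-03,  1.60944666e-05]), 'position': array([0.1743361 , 0.59984301, 0.40384709]), 'orientation': array([-4.42619028e-01, -3.11011061e+00,  3.00146146e-03]), 'contact_force': array([ 0.84711472, -0.64993457,  0.2635733 ]), 'moment': array([-0.02529732, -0.05428734,  0.00283584]), 'grip_width': 0.08540267377265283}
side {'fx': 504.50489556194793, 'fy': 504.50489556194793, 'cx': 312.17098421536906, 'cy': 203.99751323855463, 'rvec': array([ 2.01785818, -0.83622292,  0.43148488]), 'tvec': array([-0.39429445,  0.29493859,  1.25128927])} (array([-0.32905271, -0.91603287,  0.92778759]), array([ 0.59460406,  0.59334498, -0.5428548 ]))
top {'fx': 450.15558839726566, 'fy': 450.15558839726566, 'cx': 315.3109323194666, 'cy': 201.16046299268038, 'rvec': array([ 2.18685707, -2.1691247 ,  0.11900659]), 'tvec': array([-0.02346219,  0.55571325,  1.30438105])} (array([ 0.42765981, -0.00247251,  1.35199061]), array([ 0.09895817, -0.02275982, -0.99488915]))
wrist {'fx': 280.38223874133877, 'fy': 280.38223874133877, 'cx': 320.8938912967232, 'cy': 197.56824097297368, 'rvec': array([-2.28941747, -1.71920193, -0.28363714]), 'tvec': array([-0.62401424, -0.04219893,  0.38068877])} (array([0.09439341, 0.62320982, 0.37255587]), array([ 0.31738891, -0.09762159, -0.94330254]))
```

View pics/top0.png

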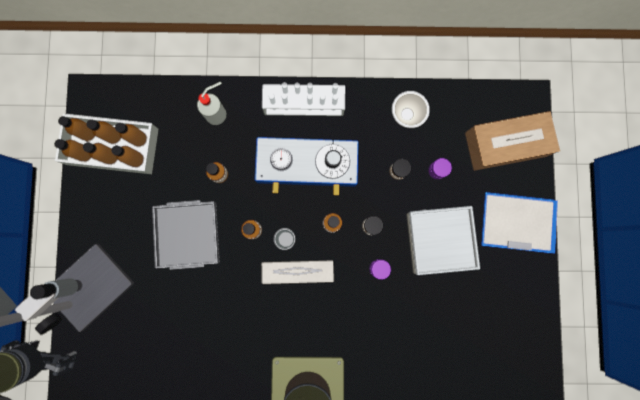

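View pics/side0.png

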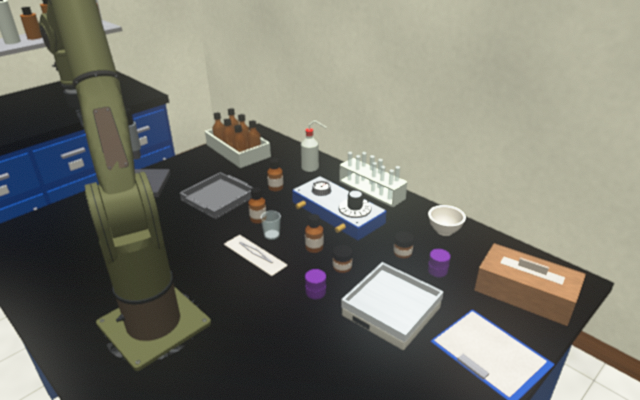

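View pics/wrist0.png

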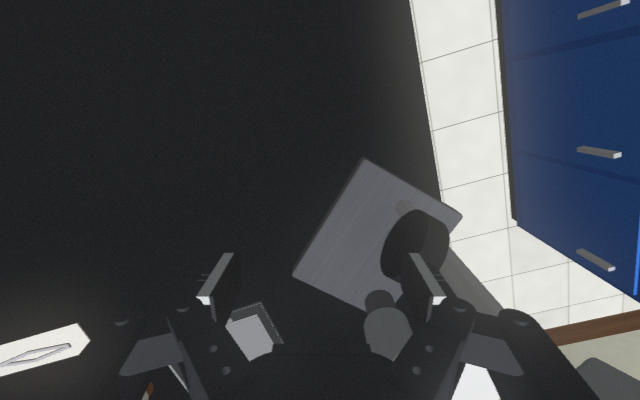

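```bash
python3 - <<'E'
from h import *
im=np.load('pics/top0.png.npy')
c=im[120:290,140:490];c=cv2.resize(c,None,fx=2.28,fy=2.28,interpolation=cv2.INTER_CUBIC)
cv2.imwrite('pics/topc.png',cv2.cvtColor(c,cv2.COLOR_RGB2BGR))
im=np.load('pics/side0.png.npy')
c=im[140:345,180:460];c=cv2.resize(c,None,fx=2.8,fy=2.8,interpolation=cv2.INTER_CUBIC)
cv2.imwrite('pics/sidec.png',cv2.cvtColor(c,cv2.COLOR_RGB2BGR))
E
```

```text
(no output)
```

View pics/topc.png

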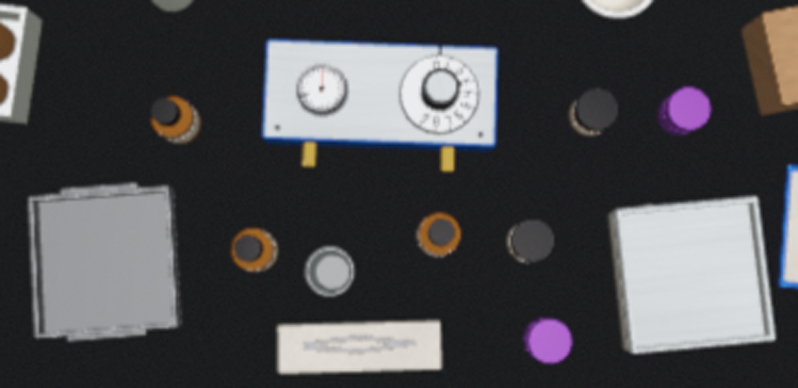

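View pics/sidec.png

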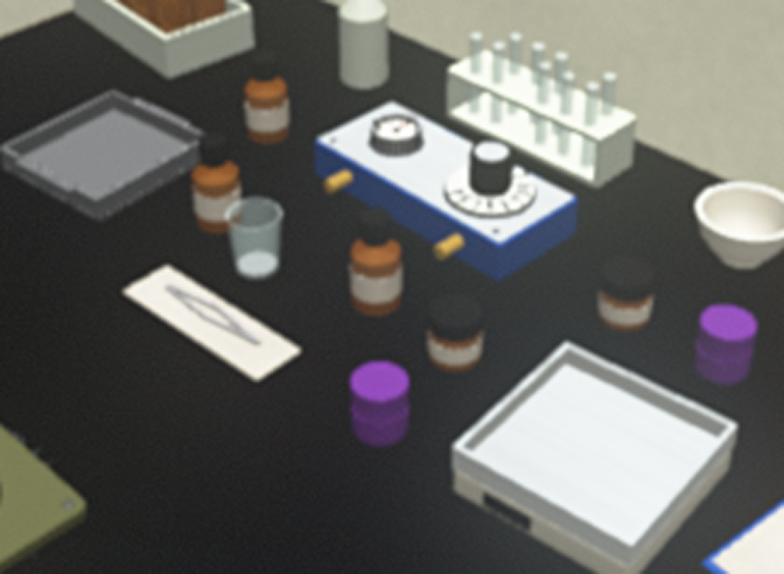

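```bash
python3 - <<'E'
from h import *
i=arm.camera_info('top')
def P(n,X,Y,z): print(n,np.round(onz(i,140+X/2.28,120+Y/2.28,z),4))
for n,X,Y,z in [('b1',163,110,.11),('b2',247,248,.11),('b3',440,233,.11),('jA',598,109,.058),('jB',537,240,.058),('purp1',690,108,.058),('purp2',549,340,.058),('beaker',330,270,.07),('bez',322,89,.074),('sl',441,88,.105),('c1',267,40,.05),('c2',497,47,.05),('c3',494,144,.05),('c4',263,136,.05),
('h1',618,212,.055),('h2',757,198,.055),('h3',775,340,.055),('h4',632,352,.055),('t1',32,198,.03),('t2',168,187,.03),('t3',178,325,.03),('t4',38,336,.03)]: P(n,X,Y,z)
E
```

```text
b1 [0.6373 0.2718 0.11  ]
b2 [0.4699 0.1657 0.11  ]
b3 [ 0.4899 -0.0671  0.11  ]
jA [ 0.6528 -0.2715  0.058 ]
jB [ 0.4847 -0.1924  0.058 ]
purp1 [ 0.6553 -0.3896  0.058 ]
purp2 [ 0.3598 -0.2068  0.058 ]
beaker [0.4448 0.0675 0.07  ]
bez [0.6722 0.0806 0.074 ]
sl [ 0.669 -0.068  0.105]
c1 [0.7401 0.154  0.05  ]
c2 [ 0.7341 -0.1431  0.05  ]
c3 [ 0.6075 -0.1391  0.05  ]
c4 [0.6151 0.1566 0.05  ]
h1 [ 0.5212 -0.2961  0.055 ]
h2 [ 0.5406 -0.4739  0.055 ]
h3 [ 0.3616 -0.492   0.055 ]
h4 [ 0.3454 -0.3114  0.055 ]
t1 [0.5347 0.4541 0.03  ]
t2 [0.5504 0.28   0.03  ]
t3 [0.374  0.2622 0.03  ]
t4 [0.3589 0.4391 0.03  ]
```

```bash
cat >> h.py <<'E'
def Rd(psi):
    p=np.radians(psi); return np.array([[-np.cos(p),-np.sin(p),0],[-np.sin(p),np.cos(p),0],[0,0,-1]]).T
def plan(pos,psi,grasp=False):
    """target TCP pos (or grasp point if grasp), psi deg"""
    o=arm.get_obs(); R0=R.from_rotvec(o['orientation']).as_matrix(); T=Rd(psi); pos=np.array(pos,float)
    if grasp: pos=pos-T[:,2]*0.155
    d=R0.T@(pos-o['position'])*100; w=np.degrees(R.from_matrix(R0.T@T).as_rotvec())
    print('shift cm',np.round(d,2),'turn',np.round(w,2),'rows',round(max(np.linalg.norm(d)/4.17,np.linalg.norm(w)/7.16),1))
def st():
    o=arm.get_obs(); R0=R.from_rotvec(o['orientation']).as_matrix()
    print('t',round(o['t'],2),'gp',np.round(o['position']+R0[:,2]*.155,4),'psi',round(np.degrees(np.arctan2(-R0[0,1],R0[1,1])),2),'zax',np.round(R0[:,2],3),'F',np.round(o['contact_force'],1),'w',round(o['grip_width'],4),'q',np.round(o['q'],2))
E
python3 -c "
from h import *
st(); plan([.75,.08,.33],0)"
```

```text
t 0.15 gp [0.1743 0.5997 0.2491] psi -16.2 zax [-0.    -0.001 -1.   ] F [ 0.5 -0.   0.2] w 0.0857 q [-1.25  0.69 -0.19  1.57  0.16  0.9  -0.22]
shift cm [-69.78 -33.86   7.46] turn [-8.00e-02 -1.00e-02 -1.62e+01] rows 18.7
```

Call:
jog_arm([
  {"x": -70, "y": -34, "az": -16.2},
  {"x": -70, "y": -34, "az": -16.2},
  {"x": -70, "y": -34, "az": -16.2},
  {"x": -70, "y": -34, "az": -16.2},
  {"x": -70, "y": -34, "az": -16.2},
  {"x": -70, "y": -34, "az": -16.2},
  {"x": -70, "y": -34, "az": -16.2},
  {"x": -70, "y": -34, "az": -16.2},
  {"x": -70, "y": -34, "az": -16.2},
  {"x": -70, "y": -34, "az": -16.2},
  {"x": -70, "y": -34, "az": -16.2},
  {"x": -70, "y": -34, "az": -16.2},
])

```text
validation failed for argument at $.se...
```

```bash
python3 -c "
from h import *
st(); plan([.75,.08,.33],0)"
```

```text
t 0.15 gp [0.1743 0.5997 0.2491] psi -16.2 zax [-0.    -0.001 -1.   ] F [ 0.5 -0.   0.2] w 0.0857 q [-1.25  0.69 -0.19  1.57  0.16  0.9  -0.22]
shift cm [-69.78 -33.86   7.46] turn [-8.00e-02 -1.00e-02 -1.62e+01] rows 18.7
```

Call:
jog_arm([
  {"x": -4, "y": -2, "z": 0, "ax": 0, "ay": 0, "az": -2, "claw": 1},
])

```text
t: 0.23
position: [0.1966, 0.5768, 0.4046]
orientation: [-0.366, -3.112, -0.009]
contact_force: [-1.6, 1.9, -0.1]
grip_width: 0.0856
```

Call:
jog_arm([
  {"x": -40, "y": -20, "z": 0, "ax": 0, "ay": 0, "az": -14, "claw": 1},
  {"x": -40, "y": -20, "z": 0, "ax": 0, "ay": 0, "az": -14, "claw": 1},
  {"x": -40, "y": -20, "z": 0, "ax": 0, "ay": 0, "az": -14, "claw": 1},
  {"x": -40, "y": -20, "z": 0, "ax": 0, "ay": 0, "az": -14, "claw": 1},
  {"x": -40, "y": -20, "z": 0, "ax": 0, "ay": 0, "az": -14, "claw": 1},
  {"x": -40, "y": -20, "z": 0, "ax": 0, "ay": 0, "az": -14, "claw": 1},
  {"x": -40, "y": -20, "z": 0, "ax": 0, "ay": 0, "az": -14, "claw": 1},
  {"x": -40, "y": -20, "z": 0, "ax": 0, "ay": 0, "az": -14, "claw": 1},
  {"x": -40, "y": -20, "z": 0, "ax": 0, "ay": 0, "az": -14, "claw": 1},
  {"x": -40, "y": -20, "z": 0, "ax": 0, "ay": 0, "az": -14, "claw": 1},
  {"x": -40, "y": -20, "z": 0, "ax": 0, "ay": 0, "az": -14, "claw": 1},
  {"x": -40, "y": -20, "z": 0, "ax": 0, "ay": 0, "az": -14, "claw": 1},
])

```text
t: 1.23
position: [0.5497, 0.2721, 0.4039]
orientation: [0.026, 3.137, -0.009]
contact_force: [1.3, -0.5, 0.9]
grip_width: 0.0852
```

```bash
python3 -c "
from h import *
st(); plan([.75,.08,.33],0)"
```

```text
t 1.23 gp [0.5503 0.2712 0.2489] psi -0.94 zax [ 0.004 -0.006 -1.   ] F [ 1.3 -0.5  0.9] w 0.0852 q [-0.36  0.68 -0.32  1.6   0.26  0.9   0.78]
shift cm [-20.31 -18.84   7.58] turn [-0.32  0.23 -0.94] rows 6.9
```

Call:
jog_arm([
  {"x": -20.2, "y": -19, "z": 7.5},
  {"x": -20.2, "y": -19, "z": 7.5},
  {"x": -20.2, "y": -19, "z": 7.5},
  {"x": -20.2, "y": -19, "z": 7.5},
  {"x": -20.2, "y": -19, "z": 7.5},
  {"x": -20.2, "y": -19, "z": 7.5},
  {"x": -20.2, "y": -19, "z": 7.5},
  {"x": -20.2, "y": -19, "z": 7.5},
  {"x": -20.2, "y": -19, "z": 7.5},
  {"x": -20.2, "y": -19, "z": 7.5},
])

```text
validation failed for argument at $.se...
```

```bash
python3 -c "
from h import *
st(); im,i=snap('wrist','w1.png')
c=cv2.resize(im,(800,500))
print(i)
u,v=proj(i,[.672,.08,.074]);print(u,v)
s=im[int(v)-60:int(v)+60,int(u)-80:int(u)+80];cv2.imwrite('pics/w1c.png',cv2.cvtColor(cv2.resize(s,None,fx=5,fy=5,interpolation=cv2.INTER_CUBIC),cv2.COLOR_RGB2BGR));print(int(u)-80,int(v)-60)
"
```

```text
t 1.23 gp [0.5503 0.2712 0.2489] psi -0.94 zax [ 0.004 -0.006 -1.   ] F [ 1.3 -0.5  0.9] w 0.0852 q [-0.36  0.68 -0.32  1.6   0.26  0.9   0.78]
{'fx': 280.38223874133877, 'fy': 280.38223874133877, 'cx': 320.8938912967232, 'cy': 197.56824097297368, 'rvec': array([-2.05283095, -2.02108036, -0.33380772]), 'tvec': array([-0.27886842, -0.55889574,  0.20199744])}
170.63448868903575 276.72622650919755
90 216
```

View pics/w1.png

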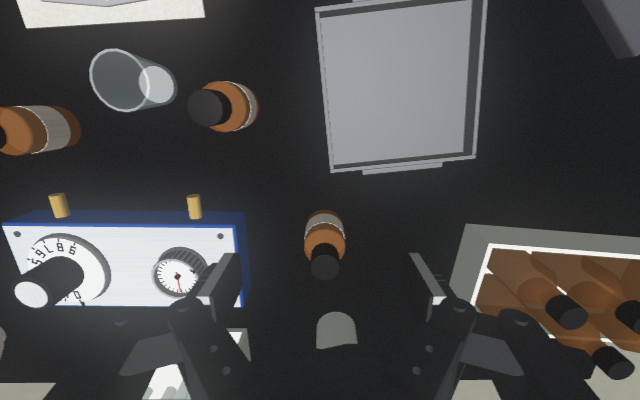

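View pics/w1c.png

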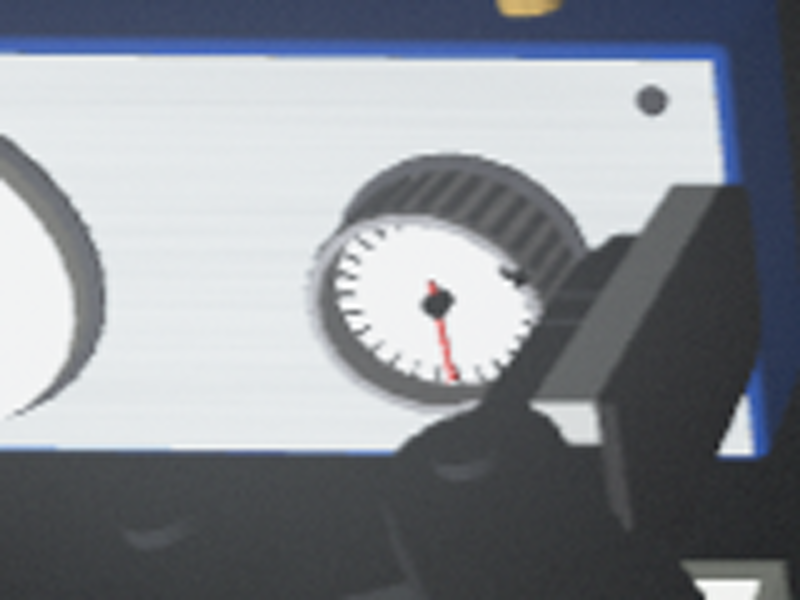

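Call:
jog_arm([
  {"x": -20.2, "y": -19, "z": 7.5, "ax": 0, "ay": 0, "az": 0, "claw": 1},
  {"x": -20.2, "y": -19, "z": 7.5, "ax": 0, "ay": 0, "az": 0, "claw": 1},
  {"x": -20.2, "y": -19, "z": 7.5, "ax": 0, "ay": 0, "az": 0, "claw": 1},
  {"x": -20.2, "y": -19, "z": 7.5, "ax": 0, "ay": 0, "az": 0, "claw": 1},
  {"x": -20.2, "y": -19, "z": 7.5, "ax": 0, "ay": 0, "az": 0, "claw": 1},
  {"x": -20.2, "y": -19, "z": 7.5, "ax": 0, "ay": 0, "az": 0, "claw": 1},
  {"x": -20.2, "y": -19, "z": 7.5, "ax": 0, "ay": 0, "az": 0, "claw": 1},
  {"x": -20.2, "y": -19, "z": 7.5, "ax": 0, "ay": 0, "az": 0, "claw": 1},
  {"x": -20.2, "y": -19, "z": 7.5, "ax": 0, "ay": 0, "az": 0, "claw": 1},
  {"x": -20.2, "y": -19, "z": 7.5, "ax": 0, "ay": 0, "az": 0, "claw": 1},
  {"x": -20.2, "y": -19, "z": 7.5, "ax": 0, "ay": 0, "az": 0, "claw": 1},
])

```text
t: 2.2
position: [0.744, 0.0921, 0.3301]
orientation: [-0.0, -3.141, -0.004]
contact_force: [-0.1, 0.5, 0.6]
grip_width: 0.0854
```

```bash
python3 -c "
from h import *
st(); im,i=snap('wrist','w2.png')
print(i)
u,v=proj(i,[.672,.08,.074]);print(u,v)
s=im[int(v)-60:int(v)+60,int(u)-80:int(u)+80];cv2.imwrite('pics/w2c.png',cv2.cvtColor(cv2.resize(s,None,fx=5,fy=5,interpolation=cv2.INTER_CUBIC),cv2.COLOR_RGB2BGR));print(int(u)-80,int(v)-60)
"
```

```text
t 2.2 gp [0.7439 0.0925 0.1751] psi -0.0 zax [-0.001  0.002 -1.   ] F [-0.1  0.5  0.6] w 0.0854 q [-0.05  0.96 -0.33  1.18  0.31  1.05  1.18]
{'fx': 280.38223874133877, 'fy': 280.38223874133877, 'cx': 320.8938912967232, 'cy': 197.56824097297368, 'rvec': array([-2.04469544, -2.04358484, -0.34111258]), 'tvec': array([-0.09303075, -0.72178117,  0.06923527])}
304.3876177669432 117.27839795807603
224 57
```

View pics/w2.png

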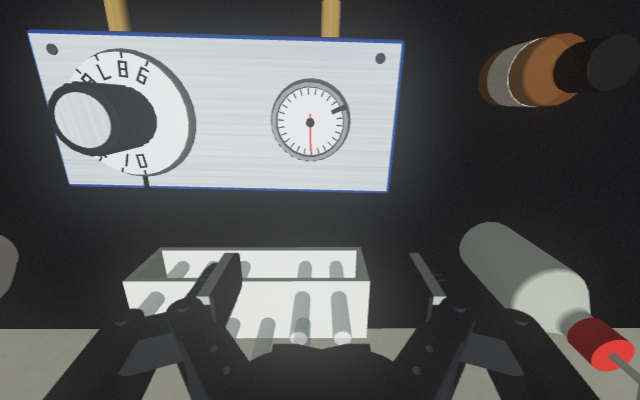

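View pics/w2c.png

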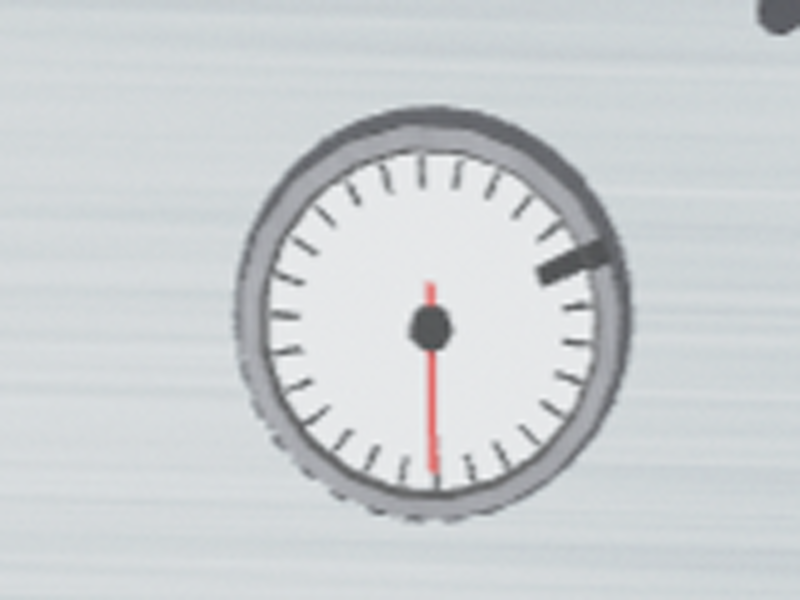

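```bash
cat > g.py <<'E'
from h import *
def ang(i,pts,z,off):
    w=[onz(i,off[0]+x/5-.4,off[1]+y/5-.4,z) for x,y in pts]
    for p in w: print(np.round(p,4), 'r',round(np.hypot(*(p-w[0])[:2]),4),'ang',round(np.degrees(np.arctan2(p[1]-w[0][1],p[0]-w[0][0])),2))
E
python3 -c "
from g import *
i=arm.camera_info('wrist')
for z in(.06,.068,.074): ang(i,[(431,328),(434,472),(545,275),(578,261),(607,250)],z,(224,57))
print(onz(i,224+435/5,57+(110+518)/10,.06))
# console corners
for u,v in [(27,31),(404,41),(389,191),(70,184)]: print(onz(i,u,v,.05))
"
```

```text
[0.6768 0.0834 0.06  ] r 0.0 ang 0.0
[0.7006 0.0836 0.06  ] r 0.0238 ang 0.49
[0.6685 0.1021 0.06  ] r 0.0205 ang 114.09
[0.6663 0.1074 0.06  ] r 0.0262 ang 113.67
[0.6646 0.1121 0.06  ] r 0.0312 ang 113.09
[0.6763 0.0837 0.068 ] r 0.0 ang 0.0
[0.6993 0.0838 0.068 ] r 0.023 ang 0.49
[0.6682 0.1017 0.068 ] r 0.0198 ang 114.09
[0.6661 0.1069 0.068 ] r 0.0254 ang 113.67
[0.6645 0.1114 0.068 ] r 0.0302 ang 113.09
[0.6759 0.0839 0.074 ] r 0.0 ang 0.0
[0.6983 0.0841 0.074 ] r 0.0224 ang 0.49
[0.668  0.1015 0.074 ] r 0.0193 ang 114.09
[0.666  0.1065 0.074 ] r 0.0247 ang 113.67
[0.6644 0.1109 0.074 ] r 0.0294 ang 113.09
[0.67492395 0.08436868 0.06      ]
[ 0.60866241 -0.13645231  0.05      ]
[0.61555297 0.15807024 0.05      ]
[0.73955945 0.15596    0.05      ]
[ 0.73259442 -0.1388386   0.05      ]
```

```bash
python3 -c "
from h import *
plan([.6755,.083,.14],57,1);plan([.6755,.083,.071],57,1)
"
```

```text
shift cm [ 6.86 -0.9   3.54] turn [ 1.1e-01  5.0e-02 -5.7e+01] rows 8.0
shift cm [ 6.86 -0.92 10.44] turn [ 1.1e-01  5.0e-02 -5.7e+01] rows 8.0
```

Call:
jog_arm([
  {"x": 6.9, "y": -0.9, "z": 3.5, "ax": 0, "ay": 0, "az": -57, "claw": 1},
  {"x": 6.9, "y": -0.9, "z": 3.5, "ax": 0, "ay": 0, "az": -57, "claw": 1},
  {"x": 6.9, "y": -0.9, "z": 3.5, "ax": 0, "ay": 0, "az": -57, "claw": 1},
  {"x": 6.9, "y": -0.9, "z": 3.5, "ax": 0, "ay": 0, "az": -57, "claw": 1},
  {"x": 6.9, "y": -0.9, "z": 3.5, "ax": 0, "ay": 0, "az": -57, "claw": 1},
  {"x": 6.9, "y": -0.9, "z": 3.5, "ax": 0, "ay": 0, "az": -57, "claw": 1},
  {"x": 6.9, "y": -0.9, "z": 3.5, "ax": 0, "ay": 0, "az": -57, "claw": 1},
  {"x": 6.9, "y": -0.9, "z": 3.5, "ax": 0, "ay": 0, "az": -57, "claw": 1},
  {"x": 6.9, "y": -0.9, "z": 3.5, "ax": 0, "ay": 0, "az": -57, "claw": 1},
  {"x": 6.9, "y": -0.9, "z": 3.5, "ax": 0, "ay": 0, "az": -57, "claw": 1},
  {"x": 6.9, "y": -0.9, "z": 3.5, "ax": 0, "ay": 0, "az": -57, "claw": 1},
])

```text
t: 3.17
position: [0.6757, 0.0812, 0.2952]
orientation: [-1.492, 2.764, 0.0]
contact_force: [-0.1, 0.1, -0.0]
grip_width: 0.0853
```

```bash
python3 -c "
from h import *
st();plan([.6755,.083,.0715],57,1)
"
```

```text
t 3.17 gp [0.6758 0.0813 0.1402] psi 56.7 zax [ 0.  0. -1.] F [-0.1  0.1 -0. ] w 0.0853 q [ 0.09  0.94 -0.57  1.46  0.58  0.91  1.91]
shift cm [-0.13  0.12  6.87] turn [-0.01  0.03 -0.3 ] rows 1.6
```

Call:
jog_arm([
  {"x": -0.1, "y": 0.1, "z": 3, "ax": 0, "ay": 0, "az": 0, "claw": 1},
  {"x": -0.1, "y": 0.1, "z": 5, "ax": 0, "ay": 0, "az": 0, "claw": 1},
  {"x": -0.1, "y": 0.1, "z": 6.8, "ax": 0, "ay": 0, "az": 0, "claw": 1},
  {"x": -0.1, "y": 0.1, "z": 6.8, "ax": 0, "ay": 0, "az": 0, "claw": 1},
])

```text
t: 3.5
position: [0.6739, 0.0816, 0.223]
orientation: [1.49, -2.758, -0.002]
contact_force: [-1.5, -0.7, -0.5]
grip_width: 0.0855
```

Call:
jog_arm([
  {"x": 0, "y": 0, "z": 0, "ax": 0, "ay": 0, "az": 0, "claw": -1},
  {"x": 0, "y": 0, "z": 0, "ax": 0, "ay": 0, "az": 0, "claw": -1},
  {"x": 0, "y": 0, "z": 0, "ax": 0, "ay": 0, "az": 0, "claw": -1},
  {"x": 0, "y": 0, "z": 0, "ax": 0, "ay": 0, "az": 0, "claw": -1},
  {"x": 0, "y": 0, "z": 0, "ax": 0, "ay": 0, "az": 0, "claw": -1},
  {"x": 0, "y": 0, "z": 0, "ax": 0, "ay": 0, "az": 0, "claw": -1},
], force=25)

```text
t: 4.0
position: [0.6755, 0.0829, 0.2287]
orientation: [-1.493, 2.762, 0.002]
contact_force: [-3.3, 0.9, 6.1]
grip_width: 0.0591
```

```bash
python3 -c "
from h import *
st()
"
```

```text
t 4.0 gp [0.6756 0.0831 0.0737] psi 56.8 zax [ 0.001  0.002 -1.   ] F [-3.3  0.9  6.1] w 0.0591 q [ 0.07  1.02 -0.52  1.49  0.64  0.8   1.87]
```

Call:
jog_arm([
  {"x": 0, "y": 0, "z": -0.2, "ax": 0, "ay": 0, "az": 6, "claw": -1},
  {"x": 0, "y": 0, "z": -0.2, "ax": 0, "ay": 0, "az": 12, "claw": -1},
  {"x": 0, "y": 0, "z": -0.2, "ax": 0, "ay": 0, "az": 18, "claw": -1},
  {"x": 0, "y": 0, "z": -0.2, "ax": 0, "ay": 0, "az": 24, "claw": -1},
  {"x": 0, "y": 0, "z": -0.2, "ax": 0, "ay": 0, "az": 30, "claw": -1},
  {"x": 0, "y": 0, "z": -0.2, "ax": 0, "ay": 0, "az": 36, "claw": -1},
  {"x": 0, "y": 0, "z": -0.2, "ax": 0, "ay": 0, "az": 42, "claw": -1},
  {"x": 0, "y": 0, "z": -0.2, "ax": 0, "ay": 0, "az": 48, "claw": -1},
  {"x": 0, "y": 0, "z": -0.2, "ax": 0, "ay": 0, "az": 54, "claw": -1},
  {"x": 0, "y": 0, "z": -0.2, "ax": 0, "ay": 0, "az": 60, "claw": -1},
  {"x": 0, "y": 0, "z": -0.2, "ax": 0, "ay": 0, "az": 60, "claw": -1},
])

```text
t: 4.92
position: [0.6753, 0.0835, 0.2289]
orientation: [-0.09, -3.14, -0.003]
contact_force: [-1.2, 2.5, -3.6]
grip_width: 0.0588
```

Call:
jog_arm([
  {"x": 0, "y": 0, "z": 0, "ax": 0, "ay": 0, "az": 6, "claw": -1},
  {"x": 0, "y": 0, "z": 0, "ax": 0, "ay": 0, "az": 12, "claw": -1},
  {"x": 0, "y": 0, "z": 0, "ax": 0, "ay": 0, "az": 18, "claw": -1},
  {"x": 0, "y": 0, "z": 0, "ax": 0, "ay": 0, "az": 24, "claw": -1},
  {"x": 0, "y": 0, "z": 0, "ax": 0, "ay": 0, "az": 30, "claw": -1},
  {"x": 0, "y": 0, "z": 0, "ax": 0, "ay": 0, "az": 36, "claw": -1},
  {"x": 0, "y": 0, "z": 0, "ax": 0, "ay": 0, "az": 42, "claw": -1},
  {"x": 0, "y": 0, "z": 0, "ax": 0, "ay": 0, "az": 48, "claw": -1},
  {"x": 0, "y": 0, "z": 0, "ax": 0, "ay": 0, "az": 53.4, "claw": -1},
  {"x": 0, "y": 0, "z": 0, "ax": 0, "ay": 0, "az": 53.4, "claw": -1},
  {"x": 0, "y": 0, "z": 0, "ax": 0, "ay": 0, "az": 53.4, "claw": -1},
])

```text
t: 5.83
position: [0.6757, 0.0839, 0.2289]
orientation: [-1.481, -2.77, -0.005]
contact_force: [-0.9, 5.5, -4.4]
grip_width: 0.059
```

```bash
python3 -c "
from g import *
st(); im,i=snap('wrist','w3.png')
u,v=proj(i,[.6755,.083,.074]);print(u,v)
s=im[int(v)-60:int(v)+60,int(u)-80:int(u)+80];cv2.imwrite('pics/w3c.png',cv2.cvtColor(cv2.resize(s,None,fx=5,fy=5,interpolation=cv2.INTER_CUBIC),cv2.COLOR_RGB2BGR));print(int(u)-80,int(v)-60)
"
```

```text
t 5.83 gp [0.6757 0.0844 0.0739] psi -56.26 zax [ 0.001  0.003 -1.   ] F [-0.9  5.5 -4.4] w 0.059 q [-0.18  0.98 -0.03  1.5   0.03  0.66  0.37]
318.73962996571817 275.1717425609257
238 215
```

View pics/w3c.png

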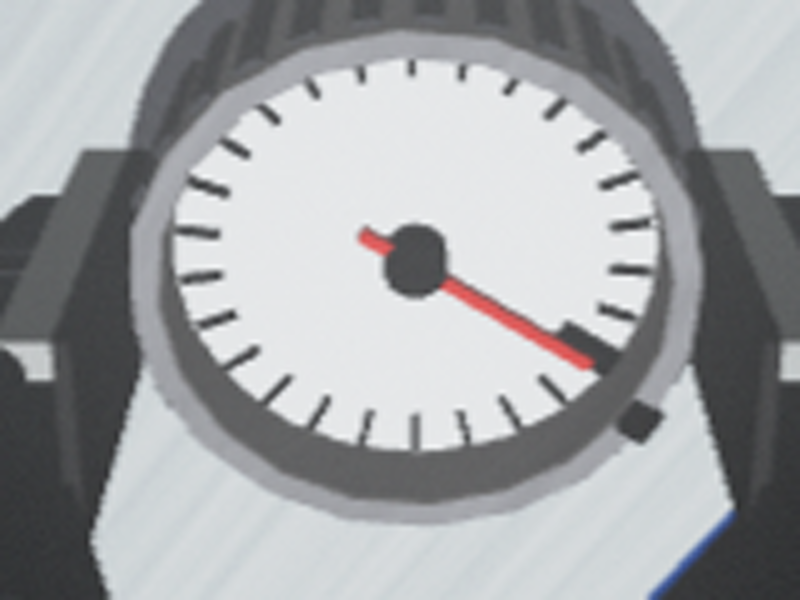

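Call:
jog_arm([
  {"x": 0, "y": 0, "z": 0, "ax": 0, "ay": 0, "az": 0, "claw": 1},
  {"x": 0, "y": 0, "z": 0, "ax": 0, "ay": 0, "az": 0, "claw": 1},
  {"x": 0, "y": 0, "z": 0, "ax": 0, "ay": 0, "az": 0, "claw": 1},
  {"x": 0, "y": 0, "z": 0, "ax": 0, "ay": 0, "az": 0, "claw": 1},
  {"x": 0, "y": 0, "z": -3, "ax": 0, "ay": 0, "az": 0, "claw": 1},
  {"x": 0, "y": 0, "z": -6.5, "ax": 0, "ay": 0, "az": 0, "claw": 1},
  {"x": -6.5, "y": 0, "z": -9, "ax": 0, "ay": 0, "az": 0, "claw": 1},
  {"x": -7, "y": 0, "z": -9, "ax": 0, "ay": 0, "az": 0, "claw": 1},
  {"x": -7, "y": 0, "z": -9, "ax": 0, "ay": 0, "az": 0, "claw": 1},
  {"x": -7, "y": 0, "z": -9, "ax": 0, "ay": 0, "az": 0, "claw": 1},
])

```text
t: 6.72
position: [0.7152, 0.0192, 0.32]
orientation: [1.494, 2.759, -0.002]
contact_force: [-0.8, 0.7, -0.8]
grip_width: 0.0859
```

```bash
python3 -c "
from g import *
st(); im,i=snap('wrist','w4.png')
u,v=proj(i,[.6755,.083,.074]);print(u,v)
s=im[int(v)-40:int(v)+40,int(u)-50:int(u)+50];cv2.imwrite('pics/w4c.png',cv2.cvtColor(cv2.resize(s,None,fx=8,fy=7.5,interpolation=cv2.INTER_CUBIC) if 0 else cv2.resize(s,(750,600),interpolation=cv2.INTER_CUBIC),cv2.COLOR_RGB2BGR));print(int(u)-50,int(v)-40)
"
```

```text
t 6.72 gp [0.7157 0.0187 0.165 ] psi -56.88 zax [ 0.003 -0.003 -1.   ] F [-0.8  0.7 -0.8] w 0.0859 q [-0.08  0.91 -0.03  1.33  0.03  0.9   0.46]
322.53884259605854 112.02801524660713
272 72
```

View pics/w4c.png

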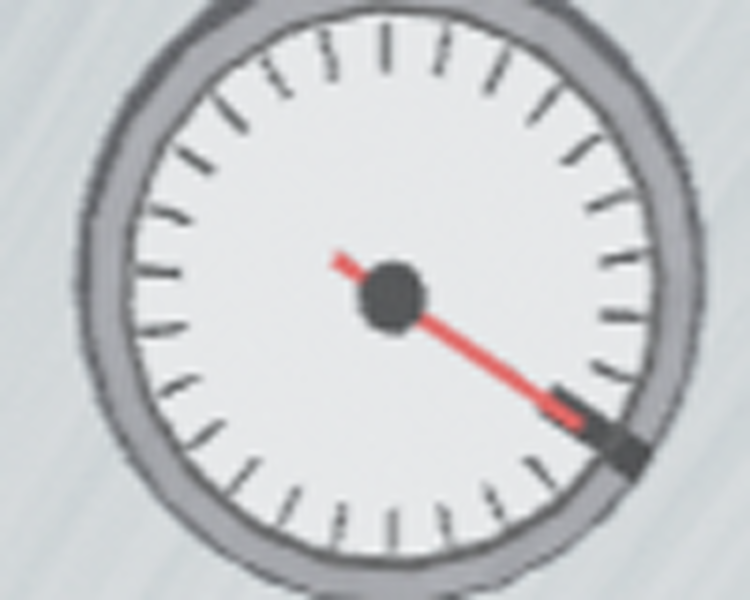

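View pics/w4.png

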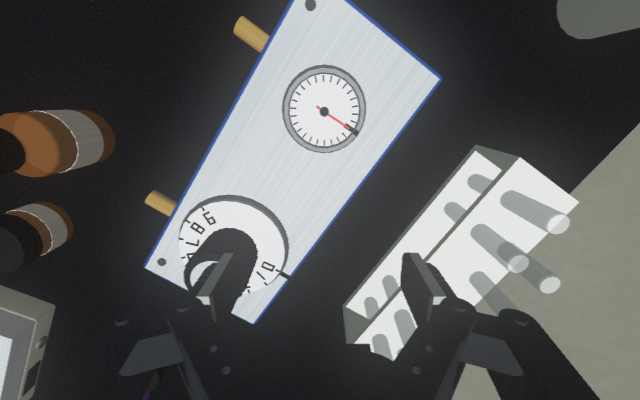

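```bash
python3 -c "
from h import *
plan([.49,-.067,.22],0,1)
"
```

```text
shift cm [  4.88 -23.62  -5.61] turn [-2.000e-02  4.000e-02 -5.671e+01] rows 7.9
```

Call:
jog_arm([
  {"x": 0.6, "y": -3, "z": -4, "ax": 0, "ay": 0, "az": -7, "claw": 1},
  {"x": 4.9, "y": -23.6, "z": -5.6, "ax": 0, "ay": 0, "az": -56.7, "claw": 1},
  {"x": 4.9, "y": -23.6, "z": -5.6, "ax": 0, "ay": 0, "az": -56.7, "claw": 1},
  {"x": 4.9, "y": -23.6, "z": -5.6, "ax": 0, "ay": 0, "az": -56.7, "claw": 1},
  {"x": 4.9, "y": -23.6, "z": -5.6, "ax": 0, "ay": 0, "az": -56.7, "claw": 1},
  {"x": 4.9, "y": -23.6, "z": -5.6, "ax": 0, "ay": 0, "az": -56.7, "claw": 1},
  {"x": 4.9, "y": -23.6, "z": -5.6, "ax": 0, "ay": 0, "az": -56.7, "claw": 1},
  {"x": 4.9, "y": -23.6, "z": -5.6, "ax": 0, "ay": 0, "az": -56.7, "claw": 1},
  {"x": 4.9, "y": -23.6, "z": -5.6, "ax": 0, "ay": 0, "az": -56.7, "claw": 1},
  {"x": 4.9, "y": -23.6, "z": -5.6, "ax": 0, "ay": 0, "az": -56.7, "claw": 1},
  {"x": 4.9, "y": -23.6, "z": -5.6, "ax": 0, "ay": 0, "az": -56.7, "claw": 1},
  {"x": 4.9, "y": -23.6, "z": -5.6, "ax": 0, "ay": 0, "az": -56.7, "claw": 1},
])

```text
t: 7.77
position: [0.4906, -0.0649, 0.3745]
orientation: [0.002, -3.142, -0.001]
contact_force: [-0.6, 0.0, -0.6]
grip_width: 0.0854
```

```bash
python3 -c "
from g import *
st(); im,i=snap('wrist','w5.png')
for p in [[.49,-.067,.11],[.47,.166,.11],[.485,-.192,.058]]: print(proj(i,p))
"
```

```text
t 7.77 gp [ 0.4906 -0.0648  0.2195] psi 0.07 zax [-0.  0. -1.] F [-0.6  0.  -0.6] w 0.0854 q [ 0.25  0.58 -0.34  1.98  0.31  0.63  1.28]
(np.float64(318.41181694403423), np.float64(200.69242340478928))
(np.float64(589.6191586261714), np.float64(178.97618665436465))
(np.float64(199.94045763218736), np.float64(179.58554631577746))
```

View pics/w5.png

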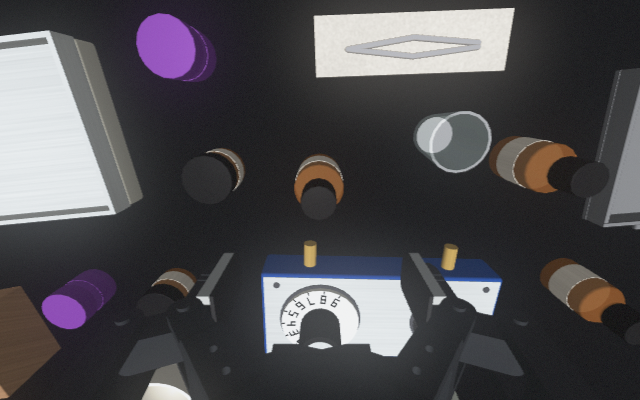

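```bash
python3 -c "
from g import *
i=arm.camera_info('wrist')
for n,u,v,z in [('b3',318,203.5,.11),('b2',590,178,.11),('jB',207,179,.058),('b1',628,322,.11)]: print(n,onz(i,u,v,z))
plan([.493,-.067,.097],0,1)
im=cv2.imread('pics/w5.png')[130:240,150:370]
cv2.imwrite('pics/w5c.png',cv2.resize(im*2,None,fx=3.5,fy=3.5,interpolation=cv2.INTER_CUBIC))
"
```

```text
b3 [ 0.49258085 -0.06749938  0.11      ]
b2 [0.46901135 0.16588881 0.11      ]
jB [ 0.48433338 -0.18463608  0.058     ]
b1 [0.62280028 0.2531754  0.11      ]
shift cm [-0.24 -0.2  12.24] turn [ 0.01 -0.01  0.08] rows 2.9
```

View pics/w5c.png

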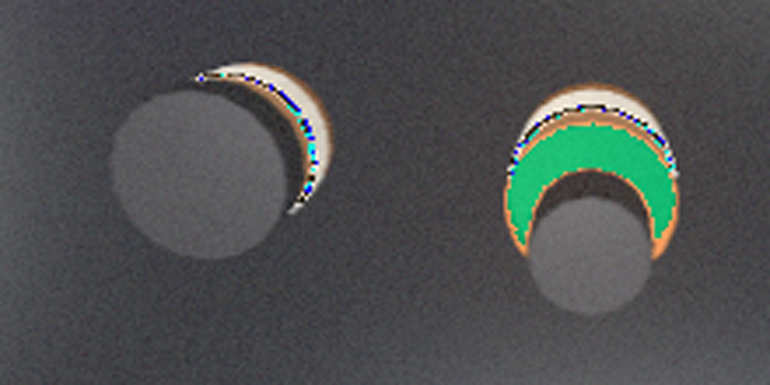

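Call:
jog_arm([
  {"x": -0.2, "y": -0.2, "z": 4, "ax": 0, "ay": 0, "az": 0, "claw": 1},
  {"x": -0.2, "y": -0.2, "z": 8, "ax": 0, "ay": 0, "az": 0, "claw": 1},
  {"x": -0.2, "y": -0.2, "z": 11, "ax": 0, "ay": 0, "az": 0, "claw": 1},
  {"x": -0.2, "y": -0.2, "z": 12.2, "ax": 0, "ay": 0, "az": 0, "claw": 1},
  {"x": -0.2, "y": -0.2, "z": 12.2, "ax": 0, "ay": 0, "az": 0, "claw": 1},
  {"x": -0.2, "y": -0.2, "z": 12.2, "ax": 0, "ay": 0, "az": 0, "claw": -1},
  {"x": -0.2, "y": -0.2, "z": 12.2, "ax": 0, "ay": 0, "az": 0, "claw": -1},
  {"x": -0.2, "y": -0.2, "z": 12.2, "ax": 0, "ay": 0, "az": 0, "claw": -1},
  {"x": -0.2, "y": -0.2, "z": 12.2, "ax": 0, "ay": 0, "az": 0, "claw": -1},
  {"x": -0.2, "y": -0.2, "z": 12.2, "ax": 0, "ay": 0, "az": 0, "claw": -1},
  {"x": -0.2, "y": -0.2, "z": 12.2, "ax": 0, "ay": 0, "az": 0, "claw": -1},
  {"x": -0.2, "y": -0.2, "z": 12.2, "ax": 0, "ay": 0, "az": 0, "claw": -1},
], force=35)

```text
t: 8.82
position: [0.4926, -0.0676, 0.2538]
orientation: [-0.003, 3.139, 0.0]
contact_force: [-0.3, 0.5, 7.1]
grip_width: 0.0318
```

```bash
python3 -c "
from g import *
st(); plan([.393,-.358,.24],6,1)
"
```

```text
t 8.82 gp [ 0.493  -0.0676  0.0988] psi 0.09 zax [ 0.002  0.    -1.   ] F [-0.3  0.5  7.1] w 0.0318 q [ 0.16  0.79 -0.19  2.07  0.44  0.32  1.18]
shift cm [  9.98 -29.03 -14.14] turn [-0.    0.14 -5.91] rows 8.1
```

Call:
jog_arm([
  {"x": 0, "y": 0, "z": -3, "ax": 0, "ay": 0, "az": 0, "claw": -1},
  {"x": 0, "y": 0, "z": -7, "ax": 0, "ay": 0, "az": 0, "claw": -1},
  {"x": 0, "y": 0, "z": -11, "ax": 0, "ay": 0, "az": 0, "claw": -1},
  {"x": 1, "y": -3, "z": -14, "ax": 0, "ay": 0, "az": 0, "claw": -1},
  {"x": 10, "y": -29, "z": -14, "ax": 0, "ay": 0, "az": -6, "claw": -1},
  {"x": 10, "y": -29, "z": -14, "ax": 0, "ay": 0, "az": -6, "claw": -1},
  {"x": 10, "y": -29, "z": -14, "ax": 0, "ay": 0, "az": -6, "claw": -1},
  {"x": 10, "y": -29, "z": -14, "ax": 0, "ay": 0, "az": -6, "claw": -1},
  {"x": 10, "y": -29, "z": -14, "ax": 0, "ay": 0, "az": -6, "claw": -1},
  {"x": 10, "y": -29, "z": -14, "ax": 0, "ay": 0, "az": -6, "claw": -1},
  {"x": 10, "y": -29, "z": -14, "ax": 0, "ay": 0, "az": -6, "claw": -1},
  {"x": 10, "y": -29, "z": -14, "ax": 0, "ay": 0, "az": -6, "claw": -1},
])

```text
t: 9.82
position: [0.3882, -0.3649, 0.3921]
orientation: [0.147, -3.134, 0.007]
contact_force: [-0.9, -0.2, -3.5]
grip_width: 0.032
```

```bash
python3 -c "
from g import *
st(); im,i=snap('wrist','w6.png')
for p in [[.393,-.358,.034],[.5212,-.2961,.055],[.5406,-.4739,.055],[.3616,-.492,.055],[.3454,-.3114,.055]]: print(proj(i,p))
plan([.393,-.358,.24],6,1)
"
```

```text
t 9.82 gp [ 0.3877 -0.3656  0.2371] psi 5.38 zax [-0.003 -0.004 -1.   ] F [-0.9 -0.2 -3.5] w 0.032 q [ 0.93  0.61 -0.43  1.85  0.37  0.76  1.96]
(np.float64(327.5126383552096), np.float64(180.53422466859803))
(np.float64(365.5918555499302), np.float64(285.1195289792029))
(np.float64(227.04138663930485), np.float64(286.48349729056974))
(np.float64(208.16154186721118), np.float64(146.50689857738217))
(np.float64(375.0070965365104), np.float64(147.33624423079522))
shift cm [-0.33  0.31 -0.28] turn [-0.07 -0.12 -0.38] rows 0.1
```

View pics/w6.png

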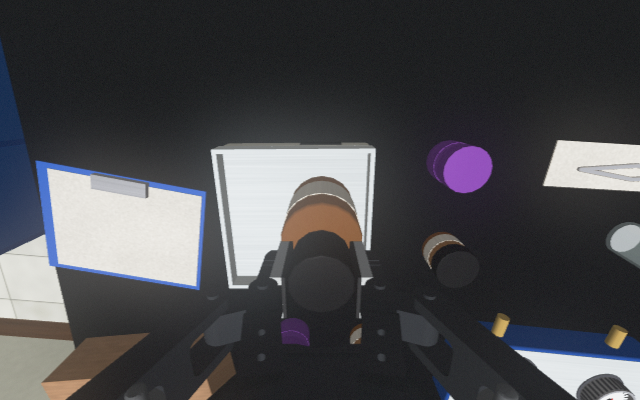

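Call:
jog_arm([
  {"x": -0.3, "y": 0.3, "z": 3, "ax": 0, "ay": 0, "az": 0, "claw": -1},
  {"x": -0.3, "y": 0.3, "z": 6, "ax": 0, "ay": 0, "az": 0, "claw": -1},
  {"x": -0.3, "y": 0.3, "z": 8.5, "ax": 0, "ay": 0, "az": 0, "claw": -1},
  {"x": -0.3, "y": 0.3, "z": 9.6, "ax": 0, "ay": 0, "az": 0, "claw": -1},
  {"x": -0.3, "y": 0.3, "z": 9.8, "ax": 0, "ay": 0, "az": 0, "claw": -1},
  {"x": -0.3, "y": 0.3, "z": 10, "ax": 0, "ay": 0, "az": 0, "claw": -1},
])

```text
t: 10.37
position: [0.3959, -0.3534, 0.2925]
orientation: [0.17, -3.137, -0.002]
contact_force: [-0.0, -0.9, -2.0]
grip_width: 0.0321
```

```bash
python3 -c "
from g import *
st()"
```

```text
t 10.37 gp [ 0.3958 -0.3532  0.1375] psi 6.2 zax [-0.     0.001 -1.   ] F [-0.  -0.9 -2. ] w 0.0321 q [ 0.85  0.75 -0.34  1.94  0.47  0.52  1.85]
```

Call:
jog_arm([
  {"x": 0, "y": 0, "z": 0.1, "ax": 0, "ay": 0, "az": 0, "claw": -1},
  {"x": 0, "y": 0, "z": 0.2, "ax": 0, "ay": 0, "az": 0, "claw": -1},
  {"x": 0, "y": 0, "z": 0.3, "ax": 0, "ay": 0, "az": 0, "claw": -1},
  {"x": 0, "y": 0, "z": 0.4, "ax": 0, "ay": 0, "az": 0, "claw": -1},
  {"x": 0, "y": 0, "z": 0.4, "ax": 0, "ay": 0, "az": 0, "claw": -1},
])

```text
t: 10.78
position: [0.3954, -0.3546, 0.289]
orientation: [-0.167, 3.137, -0.001]
contact_force: [0.2, 0.5, -2.9]
grip_width: 0.0318
```

```bash
python3 -c "
from g import *
st()"
```

```text
t 10.78 gp [ 0.3954 -0.3547  0.134 ] psi 6.08 zax [ 0. -0. -1.] F [ 0.2  0.5 -2.9] w 0.0318 q [ 0.85  0.76 -0.34  1.95  0.48  0.51  1.85]
```

Call:
jog_arm([
  {"x": 0, "y": 0, "z": 0.1, "ax": 0, "ay": 0, "az": 0, "claw": -1},
  {"x": 0, "y": 0, "z": 0.2, "ax": 0, "ay": 0, "az": 0, "claw": -1},
  {"x": 0, "y": 0, "z": 0.2, "ax": 0, "ay": 0, "az": 0, "claw": -1},
])

```text
t: 11.03
position: [0.3955, -0.3544, 0.2879]
orientation: [-0.167, 3.137, -0.002]
contact_force: [-2.1, 0.8, 8.5]
grip_width: 0.0318
```

```bash
python3 -c "
from g import *
st()"
```

```text
t 11.03 gp [ 0.3956 -0.3546  0.1329] psi 6.1 zax [ 0.001 -0.001 -1.   ] F [-2.1  0.8  8.5] w 0.0318 q [ 0.84  0.76 -0.33  1.95  0.48  0.51  1.85]
```

Call:
jog_arm([
  {"x": 0, "y": 0, "z": 0, "ax": 0, "ay": 0, "az": 0, "claw": 0.5},
  {"x": 0, "y": 0, "z": 0, "ax": 0, "ay": 0, "az": 0, "claw": 0.5},
  {"x": 0, "y": 0, "z": 0, "ax": 0, "ay": 0, "az": 0, "claw": 0.5},
  {"x": 0, "y": 0, "z": 0, "ax": 0, "ay": 0, "az": 0, "claw": 0.5},
  {"x": 0, "y": 0, "z": -2, "ax": 0, "ay": 0, "az": 0, "claw": 0.5},
  {"x": 0, "y": 0, "z": -5, "ax": 0, "ay": 0, "az": 0, "claw": 0.5},
  {"x": 0, "y": 0, "z": -8.5, "ax": 0, "ay": 0, "az": 0, "claw": 1},
  {"x": 0, "y": 0, "z": -9.5, "ax": 0, "ay": 0, "az": 0, "claw": 1},
])

```text
t: 11.7
position: [0.3966, -0.3549, 0.3857]
orientation: [-0.167, 3.132, -0.006]
contact_force: [1.7, -0.2, 0.6]
grip_width: 0.0847
```

```bash
python3 -c "
from g import *
st(); im,i=snap('wrist','w7.png');plan([.469,.166,.22],0,1)"
```

```text
t 11.7 gp [ 0.3975 -0.3555  0.2307] psi 6.09 zax [ 0.006 -0.004 -1.   ] F [ 1.7 -0.2  0.6] w 0.0847 q [ 0.91  0.62 -0.44  1.86  0.38  0.74  1.94]
shift cm [-12.71  51.06   0.89] turn [-0.28  0.36  6.08] rows 12.6
```

View pics/w7.png

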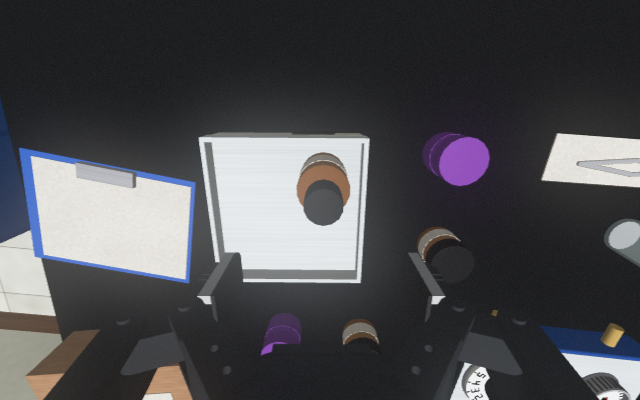

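Call:
jog_arm([
  {"x": -12.7, "y": 51, "z": 0.8, "ax": 0, "ay": 0, "az": 6, "claw": 1},
  {"x": -12.7, "y": 51, "z": 0.8, "ax": 0, "ay": 0, "az": 6, "claw": 1},
  {"x": -12.7, "y": 51, "z": 0.8, "ax": 0, "ay": 0, "az": 6, "claw": 1},
  {"x": -12.7, "y": 51, "z": 0.8, "ax": 0, "ay": 0, "az": 6, "claw": 1},
  {"x": -12.7, "y": 51, "z": 0.8, "ax": 0, "ay": 0, "az": 6, "claw": 1},
  {"x": -12.7, "y": 51, "z": 0.8, "ax": 0, "ay": 0, "az": 6, "claw": 1},
  {"x": -12.7, "y": 51, "z": 0.8, "ax": 0, "ay": 0, "az": 6, "claw": 1},
  {"x": -12.7, "y": 51, "z": 0.8, "ax": 0, "ay": 0, "az": 6, "claw": 1},
  {"x": -12.7, "y": 51, "z": 0.8, "ax": 0, "ay": 0, "az": 6, "claw": 1},
  {"x": -12.7, "y": 51, "z": 0.8, "ax": 0, "ay": 0, "az": 6, "claw": 1},
  {"x": -12.7, "y": 51, "z": 0.8, "ax": 0, "ay": 0, "az": 6, "claw": 1},
  {"x": -12.7, "y": 51, "z": 0.8, "ax": 0, "ay": 0, "az": 6, "claw": 1},
])

```text
t: 12.75
position: [0.4636, 0.1427, 0.3733]
orientation: [0.003, -3.141, 0.001]
contact_force: [0.6, -0.4, -0.3]
grip_width: 0.085
```

Call:
jog_arm([
  {"x": 0, "y": 0, "z": 0, "ax": 0, "ay": 0, "az": 0, "claw": 1},
  {"x": 0, "y": 0, "z": 0, "ax": 0, "ay": 0, "az": 0, "claw": 1},
])

```text
t: 12.92
position: [0.4636, 0.1439, 0.3734]
orientation: [0.013, -3.141, -0.002]
contact_force: [-0.0, -1.1, -0.3]
grip_width: 0.0852
```

```bash
python3 -c "
from g import *
st(); im,i=snap('wrist','w8.png');plan([.469,.166,.1],0,1)
print(proj(i,[.469,.166,.11]))"
```

```text
t 12.92 gp [0.4636 0.1441 0.2184] psi 0.47 zax [-0.     0.001 -1.   ] F [-0.  -1.1 -0.3] w 0.0852 q [-0.2   0.57 -0.31  2.01  0.29  0.61  0.88]
shift cm [-0.57  2.47 11.83] turn [-0.04 -0.08  0.24] rows 2.9
(np.float64(345.37036878228326), np.float64(207.76309931004974))
```

View pics/w8.png

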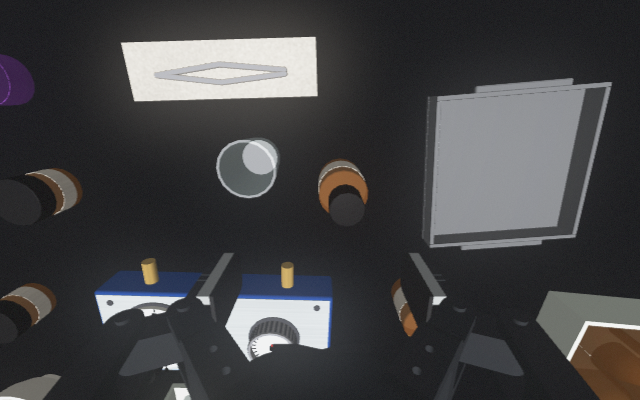

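Call:
jog_arm([
  {"x": -0.6, "y": 2.5, "z": 3, "ax": 0, "ay": 0, "az": 0, "claw": 1},
  {"x": -0.6, "y": 2.5, "z": 6, "ax": 0, "ay": 0, "az": 0, "claw": 1},
  {"x": -0.6, "y": 2.5, "z": 9, "ax": 0, "ay": 0, "az": 0, "claw": 1},
  {"x": -0.6, "y": 2.5, "z": 11, "ax": 0, "ay": 0, "az": 0, "claw": 1},
  {"x": -0.6, "y": 2.5, "z": 11.8, "ax": 0, "ay": 0, "az": 0, "claw": 1},
  {"x": -0.6, "y": 2.5, "z": 11.8, "ax": 0, "ay": 0, "az": 0, "claw": 1},
  {"x": -0.6, "y": 2.5, "z": 11.8, "ax": 0, "ay": 0, "az": 0, "claw": -1},
  {"x": -0.6, "y": 2.5, "z": 11.8, "ax": 0, "ay": 0, "az": 0, "claw": -1},
  {"x": -0.6, "y": 2.5, "z": 11.8, "ax": 0, "ay": 0, "az": 0, "claw": -1},
  {"x": -0.6, "y": 2.5, "z": 11.8, "ax": 0, "ay": 0, "az": 0, "claw": -1},
  {"x": -0.6, "y": 2.5, "z": 11.8, "ax": 0, "ay": 0, "az": 0, "claw": -1},
  {"x": -0.6, "y": 2.5, "z": 11.8, "ax": 0, "ay": 0, "az": 0, "claw": -1},
], force=35)

```text
t: 13.97
position: [0.4703, 0.166, 0.2571]
orientation: [-0.003, 3.139, 0.002]
contact_force: [-0.5, -0.4, 6.7]
grip_width: 0.0319
```

```bash
python3 -c "
from g import *
st(); plan([.4826,-.3485,.24],6,1)
"
```

```text
t 13.97 gp [0.4706 0.1662 0.1021] psi 0.1 zax [ 0.002  0.001 -1.   ] F [-0.5 -0.4  6.7] w 0.0319 q [-0.32  0.78 -0.18  2.06  0.39  0.33  0.75]
shift cm [ -1.16 -51.44 -13.84] turn [ 0.06  0.12 -5.9 ] rows 12.8
```

Call:
jog_arm([
  {"x": 0, "y": 0, "z": -3, "ax": 0, "ay": 0, "az": 0, "claw": -1},
  {"x": 0, "y": 0, "z": -7, "ax": 0, "ay": 0, "az": 0, "claw": -1},
  {"x": 0, "y": 0, "z": -11, "ax": 0, "ay": 0, "az": 0, "claw": -1},
  {"x": -0.1, "y": -3, "z": -13.8, "ax": 0, "ay": 0, "az": 0, "claw": -1},
  {"x": -1.2, "y": -51.4, "z": -13.8, "ax": 0, "ay": 0, "az": -6, "claw": -1},
  {"x": -1.2, "y": -51.4, "z": -13.8, "ax": 0, "ay": 0, "az": -6, "claw": -1},
  {"x": -1.2, "y": -51.4, "z": -13.8, "ax": 0, "ay": 0, "az": -6, "claw": -1},
  {"x": -1.2, "y": -51.4, "z": -13.8, "ax": 0, "ay": 0, "az": -6, "claw": -1},
  {"x": -1.2, "y": -51.4, "z": -13.8, "ax": 0, "ay": 0, "az": -6, "claw": -1},
  {"x": -1.2, "y": -51.4, "z": -13.8, "ax": 0, "ay": 0, "az": -6, "claw": -1},
  {"x": -1.2, "y": -51.4, "z": -13.8, "ax": 0, "ay": 0, "az": -6, "claw": -1},
  {"x": -1.2, "y": -51.4, "z": -13.8, "ax": 0, "ay": 0, "az": -6, "claw": -1},
])

```text
t: 14.97
position: [0.4783, -0.1997, 0.394]
orientation: [0.167, -3.136, -0.0]
contact_force: [1.6, 0.4, -2.1]
grip_width: 0.0319
```

```bash
python3 -c "
from g import *
st(); plan([.4826,-.3485,.24],6,1)
"
```

```text
t 14.97 gp [ 0.4781 -0.1996  0.239 ] psi 6.09 zax [-0.001  0.    -1.   ] F [ 1.6  0.4 -2.1] w 0.0319 q [ 0.57  0.59 -0.41  1.89  0.34  0.73  1.64]
shift cm [  1.15 -14.85  -0.1 ] turn [ 0.01 -0.05  0.09] rows 3.6
```

Call:
jog_arm([
  {"x": 1.1, "y": -13.5, "z": 0, "ax": 0, "ay": 0, "az": 0, "claw": -1},
  {"x": 1.1, "y": -13.5, "z": 0, "ax": 0, "ay": 0, "az": 0, "claw": -1},
  {"x": 1.1, "y": -13.5, "z": 0, "ax": 0, "ay": 0, "az": 0, "claw": -1},
  {"x": 1.1, "y": -13.5, "z": 0, "ax": 0, "ay": 0, "az": 0, "claw": -1},
  {"x": 1.1, "y": -13.5, "z": 0, "ax": 0, "ay": 0, "az": 0, "claw": -1},
  {"x": 1.1, "y": -13.5, "z": 0, "ax": 0, "ay": 0, "az": 0, "claw": -1},
])

```text
t: 15.47
position: [0.4818, -0.3334, 0.3935]
orientation: [0.164, -3.136, -0.002]
contact_force: [0.2, 0.5, -1.6]
grip_width: 0.0318
```

```bash
python3 -c "
from g import *
st(); plan([.4826,-.3485,.136],6,1)
"
```

```text
t 15.47 gp [ 0.4816 -0.3333  0.2385] psi 5.98 zax [-0.001  0.001 -1.   ] F [ 0.2  0.5 -1.6] w 0.0318 q [ 0.77  0.67 -0.42  1.69  0.35  0.85  1.87]
shift cm [ 0.07 -1.52 10.25] turn [ 0.07 -0.06 -0.02] rows 2.5
```

Call:
jog_arm([
  {"x": 0, "y": -1.5, "z": 3, "ax": 0, "ay": 0, "az": 0, "claw": -1},
  {"x": 0, "y": -1.5, "z": 6, "ax": 0, "ay": 0, "az": 0, "claw": -1},
  {"x": 0, "y": -1.5, "z": 8.5, "ax": 0, "ay": 0, "az": 0, "claw": -1},
  {"x": 0, "y": -1.5, "z": 9.6, "ax": 0, "ay": 0, "az": 0, "claw": -1},
  {"x": 0, "y": -1.5, "z": 9.8, "ax": 0, "ay": 0, "az": 0, "claw": -1},
  {"x": 0, "y": -1.5, "z": 10, "ax": 0, "ay": 0, "az": 0, "claw": -1},
  {"x": 0, "y": -1.5, "z": 10.1, "ax": 0, "ay": 0, "az": 0, "claw": -1},
  {"x": 0, "y": -1.5, "z": 10.2, "ax": 0, "ay": 0, "az": 0, "claw": -1},
  {"x": 0, "y": -1.5, "z": 10.2, "ax": 0, "ay": 0, "az": 0, "claw": -1},
])

```text
t: 16.22
position: [0.4846, -0.3479, 0.2932]
orientation: [-0.167, 3.135, -0.002]
contact_force: [-0.0, 0.1, -1.7]
grip_width: 0.0318
```

```bash
python3 -c "
from g import *
st()"
```

```text
t 16.22 gp [ 0.4848 -0.348   0.1382] psi 6.11 zax [ 0.002 -0.001 -1.   ] F [-0.   0.1 -1.7] w 0.0318 q [ 0.75  0.82 -0.36  1.75  0.43  0.66  1.83]
```

Call:
jog_arm([
  {"x": 0, "y": 0, "z": 0.1, "ax": 0, "ay": 0, "az": 0, "claw": -1},
  {"x": 0, "y": 0, "z": 0.2, "ax": 0, "ay": 0, "az": 0, "claw": -1},
  {"x": 0, "y": 0, "z": 0.3, "ax": 0, "ay": 0, "az": 0, "claw": -1},
  {"x": 0, "y": 0, "z": 0.3, "ax": 0, "ay": 0, "az": 0, "claw": -1},
])

```text
t: 16.55
position: [0.4847, -0.3478, 0.2912]
orientation: [-0.167, 3.135, -0.002]
contact_force: [-1.8, 1.5, 10.4]
grip_width: 0.032
```

```bash
python3 -c "
from g import *
st()"
```

```text
t 16.55 gp [ 0.485  -0.348   0.1362] psi 6.1 zax [ 0.002 -0.001 -1.   ] F [-1.8  1.5 10.4] w 0.032 q [ 0.75  0.82 -0.36  1.75  0.43  0.65  1.82]
```

Touching; release and head for b1.

Call:
jog_arm([
  {"x": 0, "y": 0, "z": 0, "ax": 0, "ay": 0, "az": 0, "claw": 0.5},
  {"x": 0, "y": 0, "z": 0, "ax": 0, "ay": 0, "az": 0, "claw": 0.5},
  {"x": 0, "y": 0, "z": 0, "ax": 0, "ay": 0, "az": 0, "claw": 0.5},
  {"x": 0, "y": 0, "z": 0, "ax": 0, "ay": 0, "az": 0, "claw": 0.5},
  {"x": 0, "y": 0, "z": -2, "ax": 0, "ay": 0, "az": 0, "claw": 0.5},
  {"x": 0, "y": 0, "z": -5, "ax": 0, "ay": 0, "az": 0, "claw": 0.5},
  {"x": 0, "y": 0, "z": -8.5, "ax": 0, "ay": 0, "az": 0, "claw": 1},
  {"x": 0, "y": 0, "z": -9, "ax": 0, "ay": 0, "az": 0, "claw": 1},
])

```text
t: 17.22
position: [0.4859, -0.3484, 0.3843]
orientation: [-0.166, 3.129, -0.007]
contact_force: [1.3, -0.6, 1.1]
grip_width: 0.0848
```

```bash
python3 -c "
from g import *
st(); im,i=snap('wrist','w9.png');plan([.637,.270,.225],0,1)
im,i=snap('top','top1.png')"
```

```text
t 17.22 gp [ 0.4872 -0.349   0.2293] psi 6.08 zax [ 0.008 -0.004 -1.   ] F [ 1.3 -0.6  1.1] w 0.0848 q [ 0.79  0.7  -0.42  1.67  0.36  0.84  1.89]
shift cm [-21.61  59.88   0.18] turn [-0.24  0.4   6.08] rows 15.3
```

View pics/w9.png

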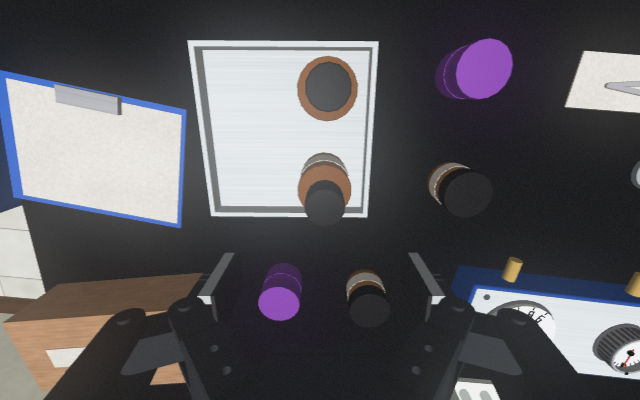

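View pics/top1.png

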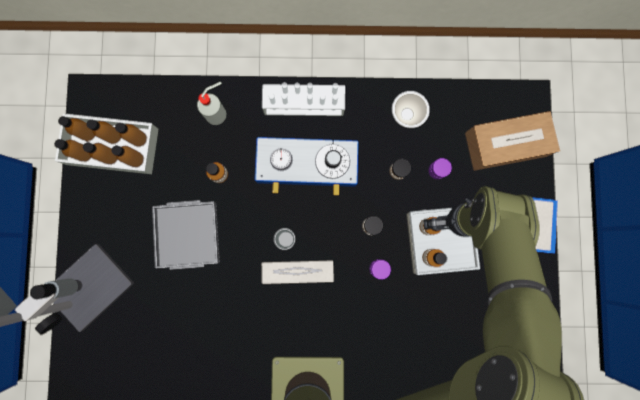

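Call:
jog_arm([
  {"x": -21.6, "y": 59.9, "z": 0, "ax": 0, "ay": 0, "az": 6, "claw": 1},
  {"x": -21.6, "y": 59.9, "z": 0, "ax": 0, "ay": 0, "az": 6, "claw": 1},
  {"x": -21.6, "y": 59.9, "z": 0, "ax": 0, "ay": 0, "az": 6, "claw": 1},
  {"x": -21.6, "y": 59.9, "z": 0, "ax": 0, "ay": 0, "az": 6, "claw": 1},
  {"x": -21.6, "y": 59.9, "z": 0, "ax": 0, "ay": 0, "az": 6, "claw": 1},
  {"x": -21.6, "y": 59.9, "z": 0, "ax": 0, "ay": 0, "az": 6, "claw": 1},
  {"x": -21.6, "y": 59.9, "z": 0, "ax": 0, "ay": 0, "az": 6, "claw": 1},
  {"x": -21.6, "y": 59.9, "z": 0, "ax": 0, "ay": 0, "az": 6, "claw": 1},
  {"x": -21.6, "y": 59.9, "z": 0, "ax": 0, "ay": 0, "az": 6, "claw": 1},
  {"x": -21.6, "y": 59.9, "z": 0, "ax": 0, "ay": 0, "az": 6, "claw": 1},
  {"x": -21.6, "y": 59.9, "z": 0, "ax": 0, "ay": 0, "az": 6, "claw": 1},
  {"x": -21.6, "y": 59.9, "z": 0, "ax": 0, "ay": 0, "az": 6, "claw": 1},
])

```text
t: 18.32
position: [0.6024, 0.1397, 0.3771]
orientation: [0.003, -3.138, 0.002]
contact_force: [0.3, -0.0, 1.0]
grip_width: 0.0854
```

```bash
python3 -c "
from g import *
st(); im,i=snap('wrist','w10.png');plan([.637,.270,.1],0,1)
print(proj(i,[.637,.27,.11]))"
```

```text
t 18.32 gp [0.6019 0.1394 0.2221] psi 0.11 zax [-0.003 -0.001 -1.   ] F [ 0.3 -0.   1. ] w 0.0854 q [-0.12  0.72 -0.32  1.61  0.28  0.86  1.02]
shift cm [-3.59 11.7  12.4 ] turn [0.63 0.02 0.8 ] rows 4.2
(np.float64(461.21679980833915), np.float64(236.59366086172534))
```

View pics/w10.png

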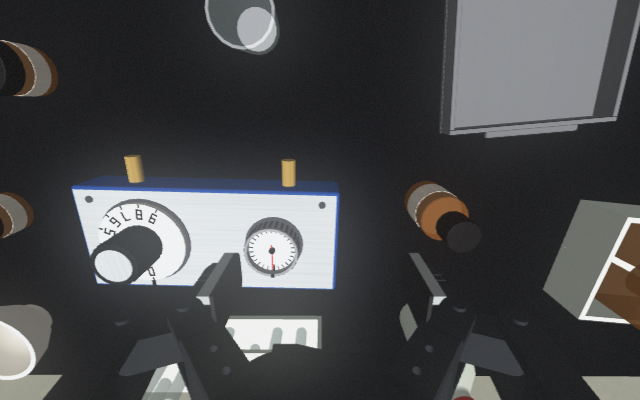

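Call:
jog_arm([
  {"x": -3.6, "y": 11.8, "z": 0, "ax": 0.5, "ay": 0, "az": 0.5, "claw": 1},
  {"x": -3.6, "y": 11.8, "z": 0, "ax": 0.5, "ay": 0, "az": 0.5, "claw": 1},
  {"x": -3.6, "y": 11.8, "z": 0, "ax": 0.5, "ay": 0, "az": 0.5, "claw": 1},
  {"x": -3.6, "y": 11.8, "z": 2, "ax": 0.5, "ay": 0, "az": 0.5, "claw": 1},
  {"x": -3.6, "y": 11.8, "z": 5, "ax": 0.5, "ay": 0, "az": 0.5, "claw": 1},
], force=35)

```text
t: 18.78
position: [0.6387, 0.2605, 0.3294]
orientation: [0.003, 3.138, -0.006]
contact_force: [0.8, -0.2, -0.3]
grip_width: 0.0853
```

```bash
python3 -c "
from g import *
st(); im,i=snap('wrist','w11.png');plan([.637,.271,.1],0,1)
print(proj(i,[.637,.271,.11]))
c=im[150:300,220:420];cv2.imwrite('pics/w11c.png',cv2.cvtColor(cv2.resize(np.clip(c.astype(int)*2,0,255).astype('uint8'),None,fx=4,fy=4),cv2.COLOR_RGB2BGR))"
```

```text
t 18.78 gp [0.6393 0.2599 0.1744] psi -0.12 zax [ 0.004 -0.004 -1.   ] F [ 0.8 -0.2 -0.3] w 0.0853 q [-0.31  0.87 -0.29  1.41  0.29  0.9   0.88]
shift cm [-0.13  1.53  6.56] turn [-0.75 -0.53 -0.21] rows 1.6
(np.float64(336.54300231398565), np.float64(218.86637608086906))
```

View pics/w11c.png

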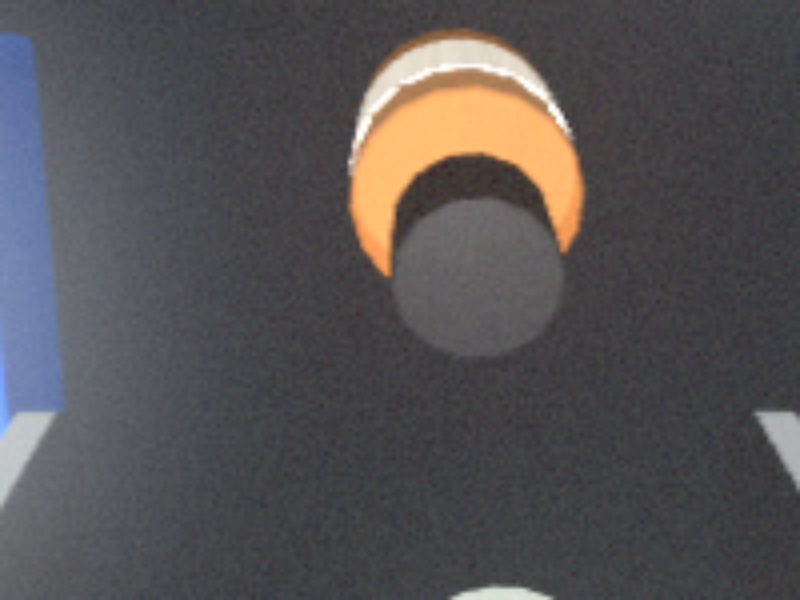

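Call:
jog_arm([
  {"x": -0.1, "y": 1.5, "z": 3, "ax": -0.5, "ay": -0.4, "az": 0, "claw": 1},
  {"x": -0.1, "y": 1.5, "z": 5.5, "ax": -0.5, "ay": -0.4, "az": 0, "claw": 1},
  {"x": -0.1, "y": 1.5, "z": 6.6, "ax": -0.5, "ay": -0.4, "az": 0, "claw": 1},
  {"x": -0.1, "y": 1.5, "z": 6.6, "ax": -0.5, "ay": -0.4, "az": 0, "claw": 1},
  {"x": -0.1, "y": 1.5, "z": 6.6, "ax": -0.5, "ay": -0.4, "az": 0, "claw": -1},
  {"x": -0.1, "y": 1.5, "z": 6.6, "ax": -0.5, "ay": -0.4, "az": 0, "claw": -1},
  {"x": -0.1, "y": 1.5, "z": 6.6, "ax": -0.5, "ay": -0.4, "az": 0, "claw": -1},
  {"x": -0.1, "y": 1.5, "z": 6.6, "ax": -0.5, "ay": -0.4, "az": 0, "claw": -1},
  {"x": -0.1, "y": 1.5, "z": 6.6, "ax": -0.5, "ay": -0.4, "az": 0, "claw": -1},
  {"x": -0.1, "y": 1.5, "z": 6.6, "ax": -0.5, "ay": -0.4, "az": 0, "claw": -1},
])

```text
t: 19.67
position: [0.6403, 0.2706, 0.2646]
orientation: [0.011, 3.132, 0.002]
contact_force: [1.3, -0.3, 5.5]
grip_width: 0.0318
```

```bash
python3 -c "
from g import *
st(); plan([.4467,-.4378,.26],6,1)
"
```

```text
t 19.67 gp [0.6417 0.2708 0.1096] psi -0.41 zax [ 0.01   0.001 -1.   ] F [ 1.3 -0.3  5.5] w 0.0318 q [-0.34  0.95 -0.27  1.44  0.31  0.78  0.85]
shift cm [ 18.7  -70.96 -15.32] turn [ 0.05  0.55 -6.41] rows 18.0
```

Call:
jog_arm([
  {"x": 0, "y": 0, "z": -3, "ax": 0, "ay": 0, "az": 0, "claw": -1},
  {"x": 0, "y": 0, "z": -7, "ax": 0, "ay": 0, "az": 0, "claw": -1},
  {"x": 0, "y": 0, "z": -11, "ax": 0, "ay": 0, "az": 0, "claw": -1},
  {"x": 0, "y": 0, "z": -15, "ax": 0, "ay": 0, "az": 0, "claw": -1},
  {"x": 19, "y": -41, "z": -18, "ax": 0, "ay": 0.5, "az": -6.4, "claw": -1},
  {"x": 19, "y": -41, "z": -18, "ax": 0, "ay": 0.5, "az": -6.4, "claw": -1},
  {"x": 19, "y": -41, "z": -18, "ax": 0, "ay": 0.5, "az": -6.4, "claw": -1},
  {"x": 19, "y": -41, "z": -18, "ax": 0, "ay": 0.5, "az": -6.4, "claw": -1},
  {"x": 19, "y": -41, "z": -18, "ax": 0, "ay": 0.5, "az": -6.4, "claw": -1},
  {"x": 19, "y": -41, "z": -18, "ax": 0, "ay": 0.5, "az": -6.4, "claw": -1},
  {"x": 19, "y": -41, "z": -18, "ax": 0, "ay": 0.5, "az": -6.4, "claw": -1},
  {"x": 19, "y": -41, "z": -18, "ax": 0, "ay": 0.5, "az": -6.4, "claw": -1},
])

```text
t: 20.67
position: [0.495, -0.0322, 0.4341]
orientation: [0.165, -3.135, 0.001]
contact_force: [0.6, -1.5, -1.9]
grip_width: 0.0317
```

```bash
python3 -c "
from g import *
st(); plan([.4467,-.4378,.29],6,1)
"
```

```text
t 20.67 gp [ 0.4947 -0.0323  0.2791] psi 6.01 zax [-0.002 -0.001 -1.   ] F [ 0.6 -1.5 -1.9] w 0.0317 q [ 0.23  0.5  -0.4   1.9   0.26  0.79  1.37]
shift cm [  9.05 -39.84  -1.04] turn [-0.04 -0.14  0.01] rows 9.8
```

Call:
jog_arm([
  {"x": 9.1, "y": -39.8, "z": -1, "ax": 0, "ay": 0, "az": 0, "claw": -1},
  {"x": 9.1, "y": -39.8, "z": -1, "ax": 0, "ay": 0, "az": 0, "claw": -1},
  {"x": 9.1, "y": -39.8, "z": -1, "ax": 0, "ay": 0, "az": 0, "claw": -1},
  {"x": 9.1, "y": -39.8, "z": -1, "ax": 0, "ay": 0, "az": 0, "claw": -1},
  {"x": 9.1, "y": -39.8, "z": -1, "ax": 0, "ay": 0, "az": 0, "claw": -1},
  {"x": 9.1, "y": -39.8, "z": -1, "ax": 0, "ay": 0, "az": 0, "claw": -1},
  {"x": 9.1, "y": -39.8, "z": -1, "ax": 0, "ay": 0, "az": 0, "claw": -1},
  {"x": 9.1, "y": -39.8, "z": -1, "ax": 0, "ay": 0, "az": 0, "claw": -1},
  {"x": 9.1, "y": -39.8, "z": -1, "ax": 0, "ay": 0, "az": 0, "claw": -1},
  {"x": 9.1, "y": -39.8, "z": -1, "ax": 0, "ay": 0, "az": 0, "claw": -1},
  {"x": 9.1, "y": -39.8, "z": -1, "ax": 0, "ay": 0, "az": 0, "claw": -1},
  {"x": 9.1, "y": -39.8, "z": -1, "ax": 0, "ay": 0, "az": 0, "claw": -1},
])

```text
t: 21.67
position: [0.446, -0.4382, 0.4434]
orientation: [0.156, -3.134, 0.0]
contact_force: [0.5, 1.4, -2.2]
grip_width: 0.0319
```

```bash
python3 -c "
from g import *
st(); plan([.4467,-.4378,.144],6,1);snap('wrist','w12.png')
"
```

```text
t 21.67 gp [ 0.4454 -0.4383  0.2884] psi 5.69 zax [-0.003 -0.    -1.   ] F [ 0.5  1.4 -2.2] w 0.0319 q [ 0.92  0.67 -0.39  1.51  0.28  1.02  2.12]
shift cm [-0.13  0.04 14.44] turn [-0.01 -0.19 -0.31] rows 3.5
```

View pics/w12.png

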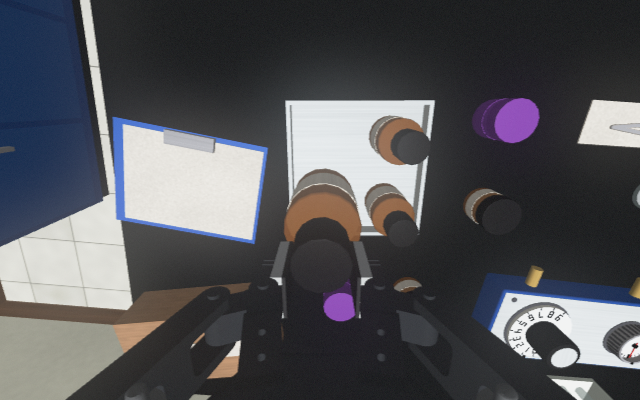

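Call:
jog_arm([
  {"x": -0.1, "y": 0, "z": 4, "ax": 0, "ay": 0, "az": 0, "claw": -1},
  {"x": -0.1, "y": 0, "z": 8, "ax": 0, "ay": 0, "az": 0, "claw": -1},
  {"x": -0.1, "y": 0, "z": 11, "ax": 0, "ay": 0, "az": 0, "claw": -1},
  {"x": -0.1, "y": 0, "z": 13, "ax": 0, "ay": 0, "az": 0, "claw": -1},
  {"x": -0.1, "y": 0, "z": 13.6, "ax": 0, "ay": 0, "az": 0, "claw": -1},
  {"x": -0.1, "y": 0, "z": 13.8, "ax": 0, "ay": 0, "az": 0, "claw": -1},
  {"x": -0.1, "y": 0, "z": 14, "ax": 0, "ay": 0, "az": 0, "claw": -1},
  {"x": -0.1, "y": 0, "z": 14.1, "ax": 0, "ay": 0, "az": 0, "claw": -1},
  {"x": -0.1, "y": 0, "z": 14.1, "ax": 0, "ay": 0, "az": 0, "claw": -1},
])

```text
t: 22.47
position: [0.449, -0.4358, 0.3048]
orientation: [-0.165, 3.137, -0.003]
contact_force: [-0.2, -1.3, -1.1]
grip_width: 0.0315
```

```bash
python3 -c "
from g import *
st()"
```

```text
t 22.47 gp [ 0.4491 -0.4361  0.1498] psi 6.01 zax [ 0.001 -0.002 -1.   ] F [-0.2 -1.3 -1.1] w 0.0315 q [ 0.88  0.83 -0.33  1.65  0.37  0.73  2.04]
```

Call:
jog_arm([
  {"x": 0, "y": 0, "z": 0.2, "ax": 0, "ay": 0, "az": 0, "claw": -1},
  {"x": 0, "y": 0, "z": 0.3, "ax": 0, "ay": 0, "az": 0, "claw": -1},
  {"x": 0, "y": 0, "z": 0.4, "ax": 0, "ay": 0, "az": 0, "claw": -1},
  {"x": 0, "y": 0, "z": 0.5, "ax": 0, "ay": 0, "az": 0, "claw": -1},
  {"x": 0, "y": 0, "z": 0.5, "ax": 0, "ay": 0, "az": 0, "claw": -1},
])

```text
t: 22.88
position: [0.4485, -0.4358, 0.2987]
orientation: [0.164, -3.136, 0.001]
contact_force: [-0.3, -0.1, 1.4]
grip_width: 0.0315
```

```bash
python3 -c "
from g import *
st()"
```

```text
t 22.88 gp [ 0.4483 -0.4359  0.1437] psi 5.99 zax [-0.001 -0.001 -1.   ] F [-0.3 -0.1  1.4] w 0.0315 q [ 0.88  0.84 -0.33  1.65  0.38  0.72  2.04]
```

Call:
jog_arm([
  {"x": 0, "y": 0, "z": 0.1, "ax": 0, "ay": 0, "az": 0, "claw": -1},
  {"x": 0, "y": 0, "z": 0.1, "ax": 0, "ay": 0, "az": 0, "claw": 0.5},
  {"x": 0, "y": 0, "z": 0.1, "ax": 0, "ay": 0, "az": 0, "claw": 0.5},
  {"x": 0, "y": 0, "z": 0.1, "ax": 0, "ay": 0, "az": 0, "claw": 0.5},
  {"x": 0, "y": 0, "z": 0.1, "ax": 0, "ay": 0, "az": 0, "claw": 0.5},
  {"x": 0, "y": 0, "z": -2, "ax": 0, "ay": 0, "az": 0, "claw": 0.5},
  {"x": 0, "y": 0, "z": -5, "ax": 0, "ay": 0, "az": 0, "claw": 0.5},
  {"x": 0, "y": 0, "z": -8.5, "ax": 0, "ay": 0, "az": 0, "claw": 1},
  {"x": 0, "y": 0, "z": -9, "ax": 0, "ay": 0, "az": 0, "claw": 1},
  {"x": 0, "y": 0, "z": -9, "ax": 0, "ay": 0, "az": 0, "claw": 1},
])

```text
t: 23.72
position: [0.4494, -0.4362, 0.3911]
orientation: [-0.164, 3.134, -0.007]
contact_force: [-0.7, -0.5, -0.2]
grip_width: 0.0852
```

```bash
python3 -c "
from g import *
st(); im,i=snap('wrist','w13.png')
for p in [[.653,-.2715,.058],[.4845,-.187,.058]]: print(proj(i,p))
plan([.653,-.270,.2],0,1)"
```

```text
t 23.72 gp [ 0.4499 -0.4368  0.2361] psi 5.98 zax [ 0.003 -0.004 -1.   ] F [-0.7 -0.5 -0.2] w 0.0852 q [ 0.9   0.72 -0.38  1.57  0.32  0.9   2.09]
(np.float64(426.3954373640832), np.float64(335.28071336164885))
(np.float64(529.1419535845135), np.float64(229.94067192385157))
shift cm [-22.05  14.36   3.37] turn [-0.1  -0.02  5.99] rows 6.4
```

View pics/w13.png

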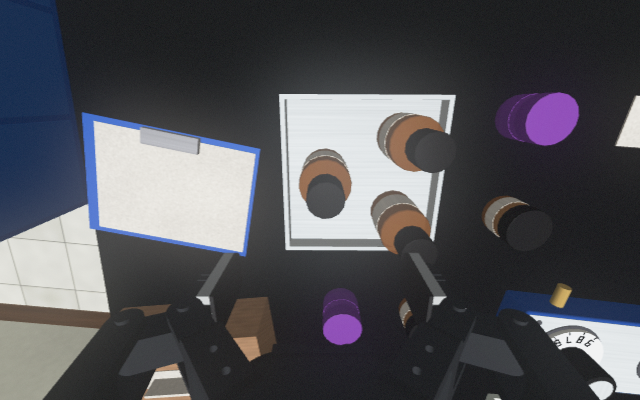

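Call:
jog_arm([
  {"x": -22, "y": 14.4, "z": 0, "ax": 0, "ay": 0, "az": 6, "claw": 1},
  {"x": -22, "y": 14.4, "z": 0, "ax": 0, "ay": 0, "az": 6, "claw": 1},
  {"x": -22, "y": 14.4, "z": 0, "ax": 0, "ay": 0, "az": 6, "claw": 1},
  {"x": -22, "y": 14.4, "z": 0, "ax": 0, "ay": 0, "az": 6, "claw": 1},
  {"x": -22, "y": 14.4, "z": 0, "ax": 0, "ay": 0, "az": 6, "claw": 1},
  {"x": -22, "y": 14.4, "z": 0, "ax": 0, "ay": 0, "az": 6, "claw": 1},
  {"x": -22, "y": 14.4, "z": 3.4, "ax": 0, "ay": 0, "az": 6, "claw": 1},
  {"x": -22, "y": 14.4, "z": 3.4, "ax": 0, "ay": 0, "az": 6, "claw": 1},
  {"x": -22, "y": 14.4, "z": 3.4, "ax": 0, "ay": 0, "az": 6, "claw": 1},
])

```text
t: 24.52
position: [0.6517, -0.2679, 0.3497]
orientation: [0.004, -3.132, -0.003]
contact_force: [0.5, -0.8, 0.3]
grip_width: 0.0854
```

```bash
python3 -c "
from g import *
st(); im,i=snap('wrist','w14.png')
for p in [[.653,-.27,.058],[.4845,-.187,.058]]: print(proj(i,p))
plan([.653,-.270,.038],0,1)
cv2.imwrite('pics/w14.png',cv2.cvtColor(np.clip(im.astype(int)*2,0,255).astype('uint8'),cv2.COLOR_RGB2BGR))"
```

```text
t 24.52 gp [ 0.6503 -0.2676  0.1947] psi 0.16 zax [-0.009  0.002 -1.   ] F [ 0.5 -0.8  0.3] w 0.0854 q [ 0.47  0.87 -0.31  1.34  0.28  0.98  1.68]
(np.float64(318.16519807224114), np.float64(195.79773995394171))
(np.float64(423.0974517749105), np.float64(-6.773163949106106))
shift cm [-2.400e-01 -1.000e-02  1.587e+01] turn [-0.02 -0.35  0.  ] rows 3.8
```

View pics/w14.png

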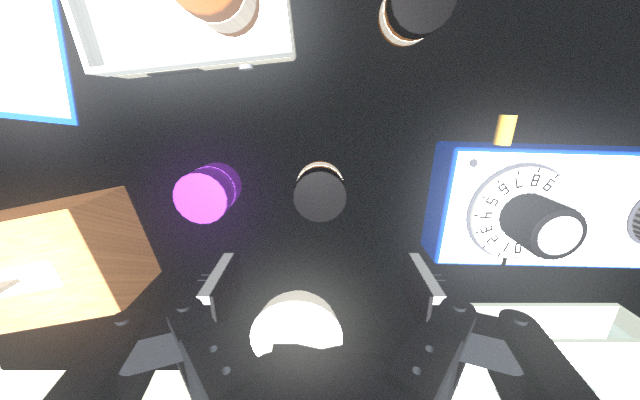

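Call:
jog_arm([
  {"x": -0.1, "y": -0.1, "z": 4, "ax": 0, "ay": -0.3, "az": 0, "claw": 1},
  {"x": -0.1, "y": -0.1, "z": 8, "ax": 0, "ay": -0.3, "az": 0, "claw": 1},
  {"x": -0.1, "y": -0.1, "z": 12, "ax": 0, "ay": -0.3, "az": 0, "claw": 1},
  {"x": -0.1, "y": -0.1, "z": 14.5, "ax": 0, "ay": -0.3, "az": 0, "claw": 1},
  {"x": -0.1, "y": -0.1, "z": 15.7, "ax": 0, "ay": -0.3, "az": 0, "claw": 1},
  {"x": -0.1, "y": -0.1, "z": 15.7, "ax": 0, "ay": -0.3, "az": 0, "claw": 1},
  {"x": -0.1, "y": -0.1, "z": 15.7, "ax": 0, "ay": -0.3, "az": 0, "claw": -1},
  {"x": -0.1, "y": -0.1, "z": 15.7, "ax": 0, "ay": -0.3, "az": 0, "claw": -1},
  {"x": -0.1, "y": -0.1, "z": 15.7, "ax": 0, "ay": -0.3, "az": 0, "claw": -1},
  {"x": -0.1, "y": -0.1, "z": 15.7, "ax": 0, "ay": -0.3, "az": 0, "claw": -1},
  {"x": -0.1, "y": -0.1, "z": 15.7, "ax": 0, "ay": -0.3, "az": 0, "claw": -1},
], force=35)

```text
t: 25.48
position: [0.6543, -0.2707, 0.2001]
orientation: [0.0, 3.133, -0.003]
contact_force: [-0.3, 0.2, 6.4]
grip_width: 0.0529
```

```bash
python3 -c "
from g import *
st(); plan([.4545,.359,.2],5,1)"
```

```text
t 25.48 gp [ 0.6557 -0.271   0.0451] psi -0.02 zax [ 0.009 -0.002 -1.   ] F [-0.3  0.2  6.4] w 0.0529 q [ 0.45  1.06 -0.26  1.4   0.34  0.72  1.63]
shift cm [ 19.87  62.94 -15.77] turn [-0.12  0.49 -5.02] rows 16.3
```

Call:
jog_arm([
  {"x": 0, "y": 0, "z": -3, "ax": 0, "ay": 0, "az": 0, "claw": -1},
  {"x": 0, "y": 0, "z": -7, "ax": 0, "ay": 0, "az": 0, "claw": -1},
  {"x": 0, "y": 0, "z": -11, "ax": 0, "ay": 0, "az": 0, "claw": -1},
  {"x": 0, "y": 0, "z": -15, "ax": 0, "ay": 0, "az": 0, "claw": -1},
  {"x": 16, "y": 60, "z": -17, "ax": 0, "ay": 0.5, "az": -5, "claw": -1},
  {"x": 16, "y": 60, "z": -17, "ax": 0, "ay": 0.5, "az": -5, "claw": -1},
  {"x": 16, "y": 60, "z": -17, "ax": 0, "ay": 0.5, "az": -5, "claw": -1},
  {"x": 16, "y": 60, "z": -17, "ax": 0, "ay": 0.5, "az": -5, "claw": -1},
  {"x": 16, "y": 60, "z": -17, "ax": 0, "ay": 0.5, "az": -5, "claw": -1},
  {"x": 16, "y": 60, "z": -17, "ax": 0, "ay": 0.5, "az": -5, "claw": -1},
  {"x": 16, "y": 60, "z": -17, "ax": 0, "ay": 0.5, "az": -5, "claw": -1},
  {"x": 16, "y": 60, "z": -17, "ax": 0, "ay": 0.5, "az": -5, "claw": -1},
])

```text
t: 26.48
position: [0.5658, 0.053, 0.3585]
orientation: [0.136, -3.136, 0.001]
contact_force: [1.2, 0.2, -2.1]
grip_width: 0.0533
```

```bash
python3 -c "
from g import *
st(); plan([.496,.363,.2],5,1)"
```

```text
t 26.48 gp [0.5653 0.0529 0.2035] psi 4.98 zax [-0.003 -0.001 -1.   ] F [ 1.2  0.2 -2.1] w 0.0533 q [-0.    0.68 -0.29  1.78  0.28  0.72  1.22]
shift cm [ 4.26 31.49  0.34] turn [-0.03 -0.18 -0.02] rows 7.6
```

Call:
jog_arm([
  {"x": 4.3, "y": 31.5, "z": 0, "ax": 0, "ay": 0, "az": 0, "claw": -1},
  {"x": 4.3, "y": 31.5, "z": 0, "ax": 0, "ay": 0, "az": 0, "claw": -1},
  {"x": 4.3, "y": 31.5, "z": 0, "ax": 0, "ay": 0, "az": 0, "claw": -1},
  {"x": 4.3, "y": 31.5, "z": 0, "ax": 0, "ay": 0, "az": 0, "claw": -1},
  {"x": 4.3, "y": 31.5, "z": 0, "ax": 0, "ay": 0, "az": 0, "claw": -1},
  {"x": 4.3, "y": 31.5, "z": 0, "ax": 0, "ay": 0, "az": 0, "claw": -1},
  {"x": 4.3, "y": 31.5, "z": 0, "ax": 0, "ay": 0, "az": 0, "claw": -1},
  {"x": 4.3, "y": 31.5, "z": 0, "ax": 0, "ay": 0, "az": 0, "claw": -1},
  {"x": 4.3, "y": 31.5, "z": 0, "ax": 0, "ay": 0, "az": 0, "claw": -1},
  {"x": 4.3, "y": 31.5, "z": 0, "ax": 0, "ay": 0, "az": 0, "claw": -1},
])

```text
t: 27.32
position: [0.495, 0.3639, 0.3582]
orientation: [0.144, -3.134, -0.002]
contact_force: [0.2, -0.8, -2.8]
grip_width: 0.0528
```

```bash
python3 -c "
from g import *
st(); im,i=snap('wrist','w15.png')
for p in [[.5347,.4541,.03],[.5504,.28,.03],[.374,.2622,.03],[.3589,.4391,.03]]: print(proj(i,p))
plan([.496,.363,.05],5,1)
cv2.imwrite('pics/w15.png',cv2.cvtColor(np.clip(im.astype(int)*2,0,255).astype('uint8'),cv2.COLOR_RGB2BGR))"
```

```text
t 27.32 gp [0.4943 0.3641 0.2032] psi 5.27 zax [-0.004  0.001 -1.   ] F [ 0.2 -0.8 -2.8] w 0.0528 q [-0.57  0.73 -0.24  1.64  0.22  0.79  0.75]
(np.float64(395.1051259044517), np.float64(222.95078450024337))
(np.float64(243.59421779139478), np.float64(222.77569168098836))
(np.float64(225.52252227759817), np.float64(51.511058592261605))
(np.float64(411.9856287473482), np.float64(52.91462315281956))
shift cm [-0.07  0.15 15.3 ] turn [-0.04 -0.24  0.07] rows 3.7
```

View pics/w15.png

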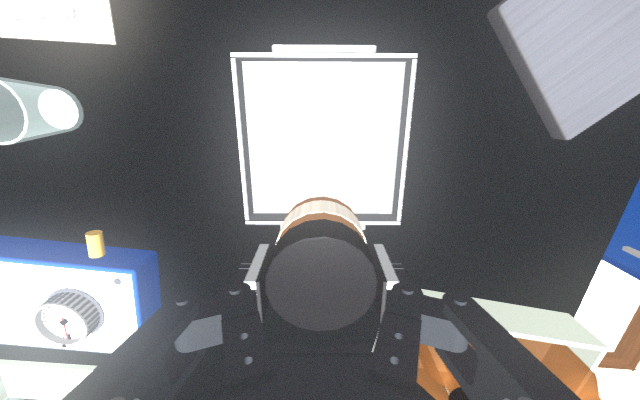

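Call:
jog_arm([
  {"x": -0.1, "y": 0.4, "z": 4, "ax": 0, "ay": -0.2, "az": 0, "claw": -1},
  {"x": -0.1, "y": 0.4, "z": 8, "ax": 0, "ay": -0.2, "az": 0, "claw": -1},
  {"x": -0.1, "y": 0.4, "z": 12, "ax": 0, "ay": -0.2, "az": 0, "claw": -1},
  {"x": -0.1, "y": 0.4, "z": 14, "ax": 0, "ay": -0.2, "az": 0, "claw": -1},
  {"x": -0.1, "y": 0.4, "z": 14.5, "ax": 0, "ay": -0.2, "az": 0, "claw": -1},
  {"x": -0.1, "y": 0.4, "z": 14.7, "ax": 0, "ay": -0.2, "az": 0, "claw": -1},
  {"x": -0.1, "y": 0.4, "z": 14.8, "ax": 0, "ay": -0.2, "az": 0, "claw": -1},
  {"x": -0.1, "y": 0.4, "z": 14.8, "ax": 0, "ay": -0.2, "az": 0, "claw": -1},
])

```text
t: 28.03
position: [0.4973, 0.3655, 0.2112]
orientation: [-0.135, 3.137, 0.002]
contact_force: [0.6, -0.1, -1.1]
grip_width: 0.053
```

```bash
python3 -c "
from g import *
st()"
```

```text
t 28.03 gp [0.4975 0.3658 0.0562] psi 4.94 zax [ 0.001  0.002 -1.   ] F [ 0.6 -0.1 -1.1] w 0.053 q [-0.61  0.95 -0.17  1.71  0.29  0.5   0.69]
```

Call:
jog_arm([
  {"x": 0, "y": 0, "z": 0.2, "ax": 0, "ay": 0, "az": 0, "claw": -1},
  {"x": 0, "y": 0, "z": 0.3, "ax": 0, "ay": 0, "az": 0, "claw": -1},
  {"x": 0, "y": 0, "z": 0.4, "ax": 0, "ay": 0, "az": 0, "claw": -1},
  {"x": 0, "y": 0, "z": 0.5, "ax": 0, "ay": 0, "az": 0, "claw": -1},
  {"x": 0, "y": 0, "z": 0.5, "ax": 0, "ay": 0, "az": 0, "claw": -1},
])

```text
t: 28.45
position: [0.4963, 0.3656, 0.2052]
orientation: [0.137, -3.138, 0.0]
contact_force: [-2.1, -0.6, 4.5]
grip_width: 0.0531
```

```bash
python3 -c "
from g import *
st()"
```

```text
t 28.45 gp [0.4961 0.3656 0.0502] psi 5.0 zax [-0.001 -0.    -1.   ] F [-2.1 -0.6  4.5] w 0.0531 q [-0.62  0.96 -0.17  1.72  0.29  0.5   0.69]
```

Call:
jog_arm([
  {"x": 0, "y": 0, "z": 0, "ax": 0, "ay": 0, "az": 0, "claw": 0.7},
  {"x": 0, "y": 0, "z": 0, "ax": 0, "ay": 0, "az": 0, "claw": 0.7},
  {"x": 0, "y": 0, "z": 0, "ax": 0, "ay": 0, "az": 0, "claw": 0.7},
  {"x": 0, "y": 0, "z": 0, "ax": 0, "ay": 0, "az": 0, "claw": 0.7},
  {"x": 0, "y": 0, "z": -3, "ax": 0, "ay": 0, "az": 0, "claw": 0.7},
  {"x": 0, "y": 0, "z": -7, "ax": 0, "ay": 0, "az": 0, "claw": 0.7},
  {"x": 0, "y": 0, "z": -11, "ax": 0, "ay": 0, "az": 0, "claw": 1},
  {"x": 0, "y": 0, "z": -15, "ax": 0, "ay": 0, "az": 0, "claw": 1},
])

```text
t: 29.12
position: [0.4962, 0.3653, 0.3556]
orientation: [0.137, -3.136, 0.001]
contact_force: [0.2, -1.2, -0.3]
grip_width: 0.0855
```

```bash
python3 -c "
from g import *
st(); snap('wrist','w16.png'); snap('top','top2.png');plan([.4845,-.187,.2],0,1)"
```

```text
t 29.12 gp [0.4958 0.3651 0.2006] psi 5.01 zax [-0.003 -0.001 -1.   ] F [ 0.2 -1.2 -0.3] w 0.0855 q [-0.58  0.74 -0.24  1.64  0.23  0.79  0.74]
shift cm [  6.17 -55.1    0.13] turn [0.47 0.51 4.97] rows 13.3
```

View pics/w16.png

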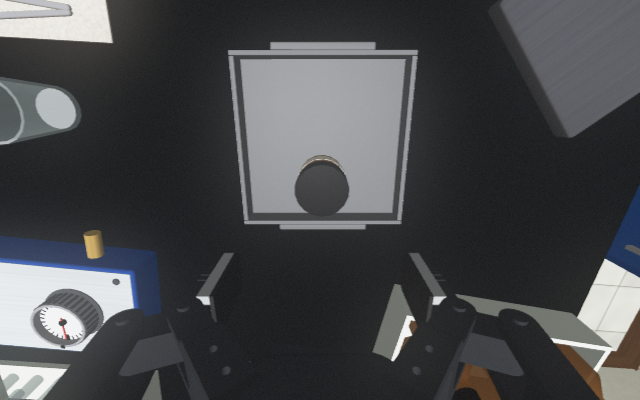

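View pics/top2.png

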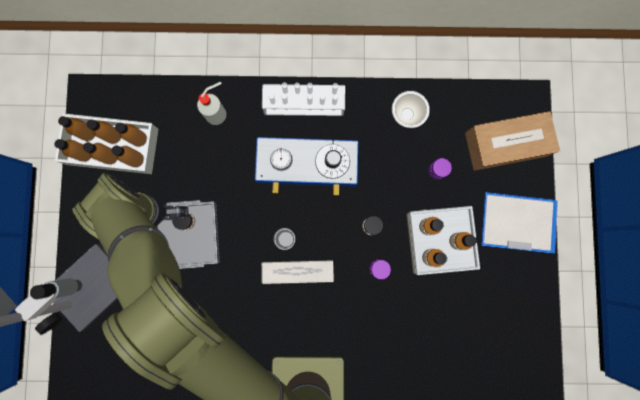

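Call:
jog_arm([
  {"x": 6.2, "y": -55, "z": 0, "ax": 0, "ay": 0, "az": 5, "claw": 1},
  {"x": 6.2, "y": -55, "z": 0, "ax": 0, "ay": 0, "az": 5, "claw": 1},
  {"x": 6.2, "y": -55, "z": 0, "ax": 0, "ay": 0, "az": 5, "claw": 1},
  {"x": 6.2, "y": -55, "z": 0, "ax": 0, "ay": 0, "az": 5, "claw": 1},
  {"x": 6.2, "y": -55, "z": 0, "ax": 0, "ay": 0, "az": 5, "claw": 1},
  {"x": 6.2, "y": -55, "z": 0, "ax": 0, "ay": 0, "az": 5, "claw": 1},
  {"x": 6.2, "y": -55, "z": 0, "ax": 0, "ay": 0, "az": 5, "claw": 1},
  {"x": 6.2, "y": -55, "z": 0, "ax": 0, "ay": 0, "az": 5, "claw": 1},
  {"x": 6.2, "y": -55, "z": 0, "ax": 0, "ay": 0, "az": 5, "claw": 1},
  {"x": 6.2, "y": -55, "z": 0, "ax": 0, "ay": 0, "az": 5, "claw": 1},
  {"x": 6.2, "y": -55, "z": 0, "ax": 0, "ay": 0, "az": 5, "claw": 1},
  {"x": 6.2, "y": -55, "z": 0, "ax": 0, "ay": 0, "az": 5, "claw": 1},
])

```text
t: 30.22
position: [0.4834, -0.1364, 0.3543]
orientation: [0.0, -3.14, 0.001]
contact_force: [0.4, -0.5, 0.0]
grip_width: 0.0857
```

```bash
python3 -c "
from g import *
st(); im,i=snap('wrist','w17.png');plan([.4845,-.187,.038],0,1); print(proj(i,[.4845,-.187,.058]))
cv2.imwrite('pics/w17.png',cv2.cvtColor(np.clip(im.astype(int)*2,0,255).astype('uint8'),cv2.COLOR_RGB2BGR))"
```

```text
t 30.22 gp [ 0.4831 -0.1364  0.1993] psi 0.0 zax [-0.002 -0.    -1.   ] F [ 0.4 -0.5  0. ] w 0.0857 q [ 0.37  0.62 -0.31  1.98  0.32  0.59  1.43]
shift cm [-0.37 -3.83 16.12] turn [-0.5  -0.21 -0.87] rows 4.0
(np.float64(269.97231572326086), np.float64(192.11434326531042))
```

View pics/w17.png

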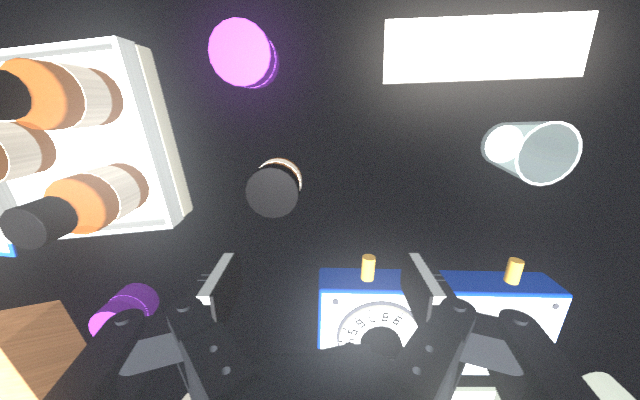

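Call:
jog_arm([
  {"x": -0.2, "y": -3.7, "z": 0, "ax": 0, "ay": 0, "az": 0, "claw": 1},
  {"x": -0.2, "y": -3.7, "z": 2, "ax": 0, "ay": 0, "az": 0, "claw": 1},
  {"x": -0.2, "y": -3.7, "z": 4, "ax": 0, "ay": 0, "az": 0, "claw": 1},
  {"x": -0.2, "y": -3.7, "z": 4, "ax": 0, "ay": 0, "az": 0, "claw": 1},
], force=35)

```text
t: 30.6
position: [0.4845, -0.1718, 0.3116]
orientation: [-0.002, -3.134, -0.001]
contact_force: [-1.0, 0.9, -0.5]
grip_width: 0.0858
```

```bash
python3 -c "
from g import *
st(); im,i=snap('wrist','w18.png');plan([.4845,-.185,.038],0,1); print(proj(i,[.4845,-.185,.058]))
c=im[110:260,220:420];cv2.imwrite('pics/w18c.png',cv2.cvtColor(cv2.resize(np.clip(c.astype(int)*3,0,255).astype('uint8'),None,fx=4,fy=4),cv2.COLOR_RGB2BGR))"
```

```text
t 30.6 gp [ 0.4834 -0.1716  0.1566] psi -0.09 zax [-0.007  0.001 -1.   ] F [-1.   0.9 -0.5] w 0.0858 q [ 0.42  0.7  -0.27  1.98  0.36  0.52  1.46]
shift cm [-1.000e-02 -1.390e+00  1.201e+01] turn [ 0.04 -0.33  0.  ] rows 2.9
(np.float64(305.0263765311482), np.float64(207.7627892367758))
```

View pics/w18c.png

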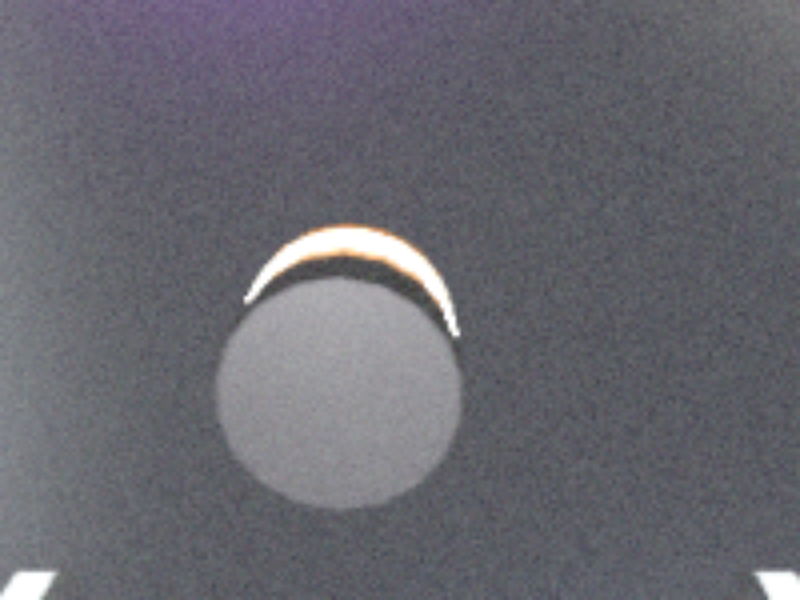

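Call:
jog_arm([
  {"x": 0, "y": -1.4, "z": 4, "ax": 0, "ay": -0.3, "az": 0, "claw": 1},
  {"x": 0, "y": -1.4, "z": 8, "ax": 0, "ay": -0.3, "az": 0, "claw": 1},
  {"x": 0, "y": -1.4, "z": 11, "ax": 0, "ay": -0.3, "az": 0, "claw": 1},
  {"x": 0, "y": -1.4, "z": 12, "ax": 0, "ay": -0.3, "az": 0, "claw": 1},
  {"x": 0, "y": -1.4, "z": 12, "ax": 0, "ay": -0.3, "az": 0, "claw": 1},
  {"x": 0, "y": -1.4, "z": 12, "ax": 0, "ay": -0.3, "az": 0, "claw": -1},
  {"x": 0, "y": -1.4, "z": 12, "ax": 0, "ay": -0.3, "az": 0, "claw": -1},
  {"x": 0, "y": -1.4, "z": 12, "ax": 0, "ay": -0.3, "az": 0, "claw": -1},
  {"x": 0, "y": -1.4, "z": 12, "ax": 0, "ay": -0.3, "az": 0, "claw": -1},
  {"x": 0, "y": -1.4, "z": 12, "ax": 0, "ay": -0.3, "az": 0, "claw": -1},
], force=35)

```text
t: 31.48
position: [0.4865, -0.1855, 0.1968]
orientation: [0.0, 3.134, -0.002]
contact_force: [0.3, 0.3, 6.0]
grip_width: 0.0531
```

```bash
python3 -c "
from g import *
st(); plan([.413,.36,.2],5,1)"
```

```text
t 31.48 gp [ 0.4876 -0.1857  0.0418] psi -0.0 zax [ 0.007 -0.001 -1.   ] F [0.3 0.3 6. ] w 0.0531 q [ 0.36  0.91 -0.14  2.02  0.46  0.24  1.4 ]
shift cm [  7.23  54.53 -15.95] turn [-0.09  0.42 -5.  ] rows 13.7
```

Call:
jog_arm([
  {"x": 0, "y": 0, "z": -3, "ax": 0, "ay": 0, "az": 0, "claw": -1},
  {"x": 0, "y": 0, "z": -7, "ax": 0, "ay": 0, "az": 0, "claw": -1},
  {"x": 0, "y": 0, "z": -11, "ax": 0, "ay": 0, "az": 0, "claw": -1},
  {"x": 0, "y": 0, "z": -15, "ax": 0, "ay": 0, "az": 0, "claw": -1},
  {"x": 7.2, "y": 54.5, "z": -16, "ax": 0, "ay": 0.4, "az": -5, "claw": -1},
  {"x": 7.2, "y": 54.5, "z": -16, "ax": 0, "ay": 0.4, "az": -5, "claw": -1},
  {"x": 7.2, "y": 54.5, "z": -16, "ax": 0, "ay": 0.4, "az": -5, "claw": -1},
  {"x": 7.2, "y": 54.5, "z": -16, "ax": 0, "ay": 0.4, "az": -5, "claw": -1},
  {"x": 7.2, "y": 54.5, "z": -16, "ax": 0, "ay": 0.4, "az": -5, "claw": -1},
  {"x": 7.2, "y": 54.5, "z": -16, "ax": 0, "ay": 0.4, "az": -5, "claw": -1},
  {"x": 7.2, "y": 54.5, "z": -16, "ax": 0, "ay": 0.4, "az": -5, "claw": -1},
  {"x": 7.2, "y": 54.5, "z": -16, "ax": 0, "ay": 0.4, "az": -5, "claw": -1},
])

```text
t: 32.48
position: [0.4407, 0.1468, 0.3517]
orientation: [0.137, -3.137, 0.0]
contact_force: [1.1, -0.1, -0.8]
grip_width: 0.0528
```

```bash
python3 -c "
from g import *
st(); plan([.413,.36,.2],5,1)"
```

```text
t 32.48 gp [0.4404 0.1468 0.1967] psi 4.99 zax [-0.002 -0.    -1.   ] F [ 1.1 -0.1 -0.8] w 0.0528 q [-0.25  0.58 -0.26  2.09  0.3   0.51  0.93]
shift cm [ 0.9  21.48 -0.34] turn [-0.01 -0.09 -0.01] rows 5.2
```

Call:
jog_arm([
  {"x": 0.9, "y": 21, "z": 0, "ax": 0, "ay": 0, "az": 0, "claw": -1},
  {"x": 0.9, "y": 21, "z": 0, "ax": 0, "ay": 0, "az": 0, "claw": -1},
  {"x": 0.9, "y": 21, "z": 0, "ax": 0, "ay": 0, "az": 0, "claw": -1},
  {"x": 0.9, "y": 21, "z": 0, "ax": 0, "ay": 0, "az": 0, "claw": -1},
  {"x": 0.9, "y": 21, "z": 0, "ax": 0, "ay": 0, "az": 0, "claw": -1},
  {"x": 0.9, "y": 21, "z": 0, "ax": 0, "ay": 0, "az": 0, "claw": -1},
  {"x": 0.9, "y": 21, "z": 0, "ax": 0, "ay": 0, "az": 0, "claw": -1},
  {"x": 0.9, "y": 21, "z": 0, "ax": 0, "ay": 0, "az": 0, "claw": -1},
])

```text
t: 33.15
position: [0.4139, 0.3531, 0.351]
orientation: [0.138, -3.136, 0.002]
contact_force: [0.4, -1.0, -1.2]
grip_width: 0.053
```

```bash
python3 -c "
from g import *
st(); im,i=snap('wrist','w19.png');plan([.413,.36,.047],5,1)
cv2.imwrite('pics/w19.png',cv2.cvtColor(np.clip(im.astype(int)*2,0,255).astype('uint8'),cv2.COLOR_RGB2BGR))"
```

```text
t 33.15 gp [0.4134 0.3529 0.196 ] psi 5.04 zax [-0.003 -0.001 -1.   ] F [ 0.4 -1.  -1.2] w 0.053 q [-0.65  0.66 -0.23  1.86  0.23  0.64  0.64]
shift cm [ 0.02  0.83 14.88] turn [-0.1  -0.18 -0.08] rows 3.6
```

View pics/w19.png

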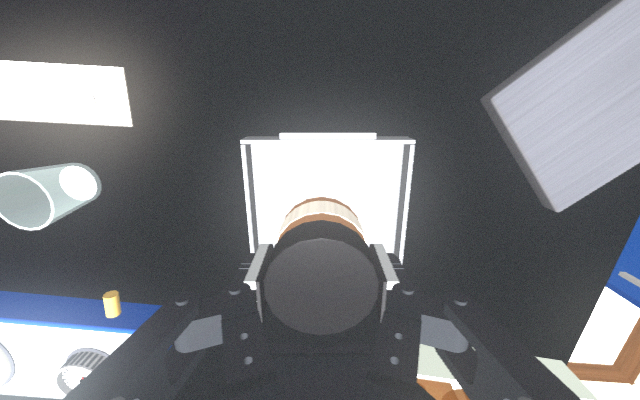

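Call:
jog_arm([
  {"x": 0, "y": 0.7, "z": 4, "ax": 0, "ay": 0, "az": 0, "claw": -1},
  {"x": 0, "y": 0.7, "z": 8, "ax": 0, "ay": 0, "az": 0, "claw": -1},
  {"x": 0, "y": 0.7, "z": 12, "ax": 0, "ay": 0, "az": 0, "claw": -1},
  {"x": 0, "y": 0.7, "z": 13.8, "ax": 0, "ay": 0, "az": 0, "claw": -1},
  {"x": 0, "y": 0.7, "z": 14.1, "ax": 0, "ay": 0, "az": 0, "claw": -1},
  {"x": 0, "y": 0.7, "z": 14.3, "ax": 0, "ay": 0, "az": 0, "claw": -1},
  {"x": 0, "y": 0.7, "z": 14.5, "ax": 0, "ay": 0, "az": 0, "claw": -1},
  {"x": 0, "y": 0.7, "z": 14.5, "ax": 0, "ay": 0, "az": 0, "claw": -1},
])

```text
t: 33.87
position: [0.4139, 0.3603, 0.2067]
orientation: [0.135, -3.137, -0.002]
contact_force: [-0.4, 0.6, -2.5]
grip_width: 0.0531
```

```bash
python3 -c "
from g import *
st()"
```

```text
t 33.87 gp [0.4137 0.3605 0.0517] psi 4.94 zax [-0.001  0.001 -1.   ] F [-0.4  0.6 -2.5] w 0.0531 q [-0.72  0.9  -0.13  1.93  0.31  0.33  0.56]
```

Call:
jog_arm([
  {"x": 0, "y": 0, "z": 0.2, "ax": 0, "ay": 0, "az": 0, "claw": -1},
  {"x": 0, "y": 0, "z": 0.3, "ax": 0, "ay": 0, "az": 0, "claw": -1},
  {"x": 0, "y": 0, "z": 0.4, "ax": 0, "ay": 0, "az": 0, "claw": -1},
  {"x": 0, "y": 0, "z": 0.5, "ax": 0, "ay": 0, "az": 0, "claw": -1},
  {"x": 0, "y": 0, "z": 0.5, "ax": 0, "ay": 0, "az": 0, "claw": -1},
])

```text
t: 34.28
position: [0.4131, 0.3605, 0.2018]
orientation: [0.137, -3.136, -0.0]
contact_force: [-2.4, -1.4, 10.7]
grip_width: 0.053
```

```bash
python3 -c "
from g import *
st()"
```

```text
t 34.28 gp [0.4127 0.3605 0.0468] psi 5.0 zax [-0.002 -0.    -1.   ] F [-2.4 -1.4 10.7] w 0.053 q [-0.73  0.91 -0.13  1.93  0.31  0.32  0.56]
```

Call:
jog_arm([
  {"x": 0, "y": 0, "z": 0, "ax": 0, "ay": 0, "az": 0, "claw": 0.7},
  {"x": 0, "y": 0, "z": 0, "ax": 0, "ay": 0, "az": 0, "claw": 0.7},
  {"x": 0, "y": 0, "z": 0, "ax": 0, "ay": 0, "az": 0, "claw": 0.7},
  {"x": 0, "y": 0, "z": 0, "ax": 0, "ay": 0, "az": 0, "claw": 0.7},
  {"x": 0, "y": 0, "z": -3, "ax": 0, "ay": 0, "az": 0, "claw": 0.7},
  {"x": 0, "y": 0, "z": -7, "ax": 0, "ay": 0, "az": 0, "claw": 0.7},
  {"x": 0, "y": 0, "z": -11, "ax": 0, "ay": 0, "az": 0, "claw": 1},
  {"x": 0, "y": 0, "z": -15, "ax": 0, "ay": 0, "az": 0, "claw": 1},
])

```text
t: 34.95
position: [0.4133, 0.3602, 0.3516]
orientation: [0.137, -3.134, 0.002]
contact_force: [1.5, 0.7, 0.0]
grip_width: 0.0853
```

```bash
python3 -c "
from g import *
st(); snap('wrist','w20.png');plan([.6724,-.065,.25],0,1)"
```

```text
t 34.95 gp [0.4126 0.3599 0.1966] psi 5.01 zax [-0.004 -0.002 -1.   ] F [1.5 0.7 0. ] w 0.0853 q [-0.66  0.67 -0.24  1.85  0.24  0.66  0.62]
shift cm [-21.97 -44.73  -4.8 ] turn [0.43 0.31 4.98] rows 12.0
```

View pics/w20.png

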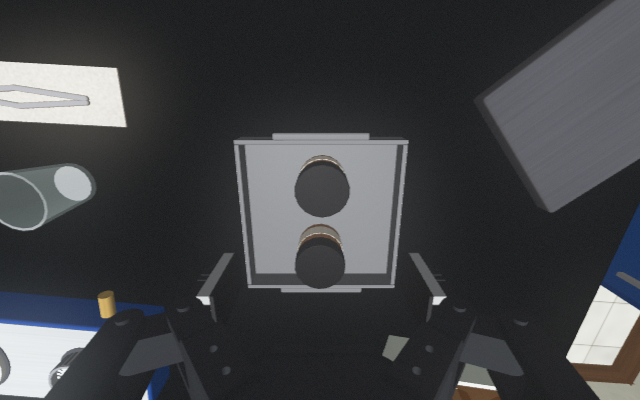

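```bash
python3 -c "
from g import *
plan([.755,.083,.33],0)"
```

```text
shift cm [-31.44 -30.76   2.86] turn [0.43 0.31 4.98] rows 10.6
```

Call:
jog_arm([
  {"x": -31.4, "y": -30.8, "z": -2, "ax": 0, "ay": 0, "az": 5, "claw": 1},
  {"x": -31.4, "y": -30.8, "z": -2, "ax": 0, "ay": 0, "az": 5, "claw": 1},
  {"x": -31.4, "y": -30.8, "z": -2, "ax": 0, "ay": 0, "az": 5, "claw": 1},
  {"x": -31.4, "y": -30.8, "z": -2, "ax": 0, "ay": 0, "az": 5, "claw": 1},
  {"x": -31.4, "y": -30.8, "z": -2, "ax": 0, "ay": 0, "az": 5, "claw": 1},
  {"x": -31.4, "y": -30.8, "z": -2, "ax": 0, "ay": 0, "az": 5, "claw": 1},
  {"x": -31.4, "y": -30.8, "z": -2, "ax": 0, "ay": 0, "az": 5, "claw": 1},
  {"x": -31.4, "y": -30.8, "z": -2, "ax": 0, "ay": 0, "az": 5, "claw": 1},
  {"x": -31.4, "y": -30.8, "z": -2, "ax": 0, "ay": 0, "az": 5, "claw": 1},
  {"x": -31.4, "y": -30.8, "z": -2, "ax": 0, "ay": 0, "az": 5, "claw": 1},
  {"x": -31.4, "y": -30.8, "z": 1, "ax": 0, "ay": 0, "az": 5, "claw": 1},
  {"x": -31.4, "y": -30.8, "z": 4, "ax": 0, "ay": 0, "az": 5, "claw": 1},
])

```text
t: 36.0
position: [0.7576, 0.0735, 0.3101]
orientation: [0.014, 3.135, -0.008]
contact_force: [-0.3, -0.9, -0.8]
grip_width: 0.0854
```

Call:
jog_arm([
  {"x": 0, "y": 0, "z": 0, "ax": 0, "ay": 0, "az": 0, "claw": 1},
  {"x": 0, "y": 0, "z": 0, "ax": 0, "ay": 0, "az": 0, "claw": 1},
  {"x": 0, "y": 0, "z": 0, "ax": 0, "ay": 0, "az": 0, "claw": 1},
])

```text
t: 36.25
position: [0.7529, 0.0826, 0.3106]
orientation: [0.003, -3.139, -0.001]
contact_force: [-0.8, -0.3, 0.4]
grip_width: 0.0854
```

```bash
python3 -c "
from g import *
st(); im,i=snap('wrist','w21.png')
u,v=proj(i,[.6755,.083,.07]);print(u,v)
s=im[int(v)-40:int(v)+40,int(u)-50:int(u)+50];cv2.imwrite('pics/w21c.png',cv2.cvtColor(cv2.resize(s,(750,600),interpolation=cv2.INTER_CUBIC),cv2.COLOR_RGB2BGR));print(int(u)-50,int(v)-40)
"
```

```text
t 36.25 gp [0.7525 0.0828 0.1556] psi 0.1 zax [-0.003  0.001 -1.   ] F [-0.8 -0.3  0.4] w 0.0854 q [-0.06  0.99 -0.26  1.16  0.26  1.02  1.23]
321.2545532770154 111.26568689779285
271 71
```

View pics/w21c.png

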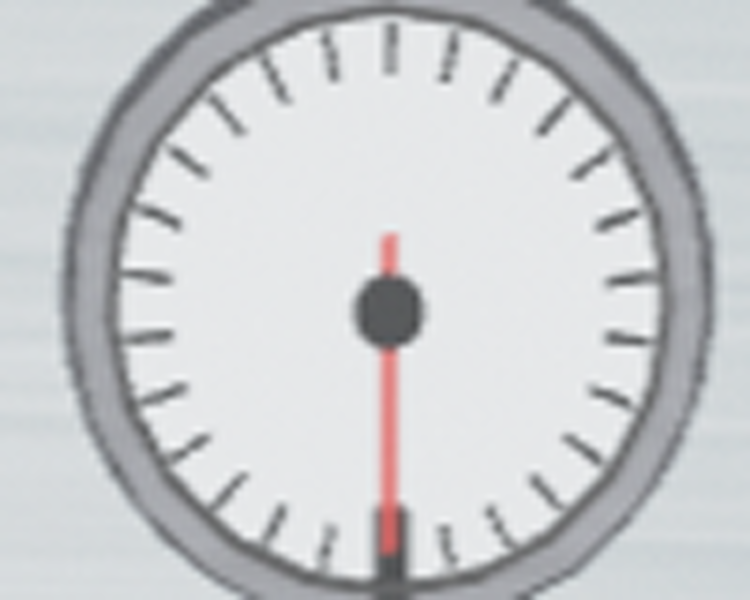

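View pics/w21.png

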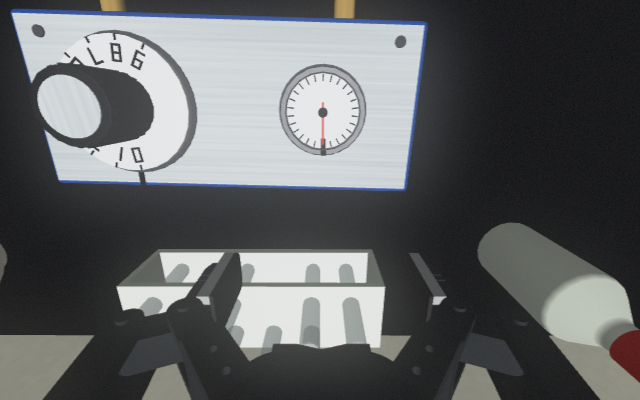

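```bash
python3 -c "
from g import *
plan([.6722,-.066,.2],-95,1)"
```

```text
shift cm [  8.13 -14.86  -4.35] turn [ 1.000e-02 -8.000e-02  9.511e+01] rows 13.3
```

Call:
jog_arm([
  {"x": 0, "y": 0, "z": -4, "ax": 0, "ay": 0, "az": 7, "claw": 1},
  {"x": 8.1, "y": -14.9, "z": -4.3, "ax": 0, "ay": 0, "az": 14, "claw": 1},
  {"x": 8.1, "y": -14.9, "z": -4.3, "ax": 0, "ay": 0, "az": 21, "claw": 1},
  {"x": 8.1, "y": -14.9, "z": -4.3, "ax": 0, "ay": 0, "az": 28, "claw": 1},
  {"x": 8.1, "y": -14.9, "z": -4.3, "ax": 0, "ay": 0, "az": 35, "claw": 1},
  {"x": 8.1, "y": -14.9, "z": -4.3, "ax": 0, "ay": 0, "az": 42, "claw": 1},
  {"x": 8.1, "y": -14.9, "z": -4.3, "ax": 0, "ay": 0, "az": 49, "claw": 1},
  {"x": 8.1, "y": -14.9, "z": -4.3, "ax": 0, "ay": 0, "az": 56, "claw": 1},
  {"x": 8.1, "y": -14.9, "z": -4.3, "ax": 0, "ay": 0, "az": 63, "claw": 1},
  {"x": 8.1, "y": -14.9, "z": -4.3, "ax": 0, "ay": 0, "az": 70, "claw": 1},
  {"x": 8.1, "y": -14.9, "z": -4.3, "ax": 0, "ay": 0, "az": 77, "claw": 1},
  {"x": 8.1, "y": -14.9, "z": -4.3, "ax": 0, "ay": 0, "az": 84, "claw": 1},
])

```text
t: 37.3
position: [0.6727, -0.0665, 0.3555]
orientation: [2.106, 2.33, 0.002]
contact_force: [-0.1, -0.1, -0.7]
grip_width: 0.0855
```

```bash
python3 -c "
from g import *
st();plan([.6722,-.066,.2],-95,1);plan([.6722,-.066,.09],-95,1)"
```

```text
t 37.3 gp [ 0.6728 -0.0664  0.2005] psi -84.22 zax [ 0.001  0.    -1.   ] F [-0.1 -0.1 -0.7] w 0.0855 q [-0.03  0.81  0.11  1.45 -0.11  0.88  0.22]
shift cm [ 0.05 -0.04  0.05] turn [ 0.05 -0.03 10.78] rows 1.5
shift cm [ 0.05 -0.05 11.05] turn [ 0.05 -0.03 10.78] rows 2.7
```

Call:
jog_arm([
  {"x": 0, "y": 0, "z": 0, "ax": 0, "ay": 0, "az": 7, "claw": 1},
  {"x": 0, "y": 0, "z": 0, "ax": 0, "ay": 0, "az": 14, "claw": 1},
  {"x": 0, "y": 0, "z": 0, "ax": 0, "ay": 0, "az": 15.8, "claw": 1},
  {"x": 0, "y": 0, "z": 3, "ax": 0, "ay": 0, "az": 15.8, "claw": 1},
])

```text
t: 37.63
position: [0.6752, -0.0672, 0.3303]
orientation: [2.393, 2.021, 0.013]
contact_force: [2.0, -0.2, -0.1]
grip_width: 0.0852
```

```bash
python3 -c "
from g import *
st(); im,i=snap('wrist','w22.png');plan([.6722,-.066,.09],-100,1);print(proj(i,[.6722,-.066,.105]))"
```

```text
t 37.63 gp [ 0.6771 -0.0675  0.1753] psi -99.65 zax [ 0.012 -0.002 -1.   ] F [ 2.  -0.2 -0.1] w 0.0852 q [-0.06  0.85  0.18  1.47 -0.19  0.82  0.02]
shift cm [0.06 0.06 7.57] turn [-0.2   0.02  0.43] rows 1.8
(np.float64(312.83190669787007), np.float64(218.47403138449496))
```

View pics/w22.png

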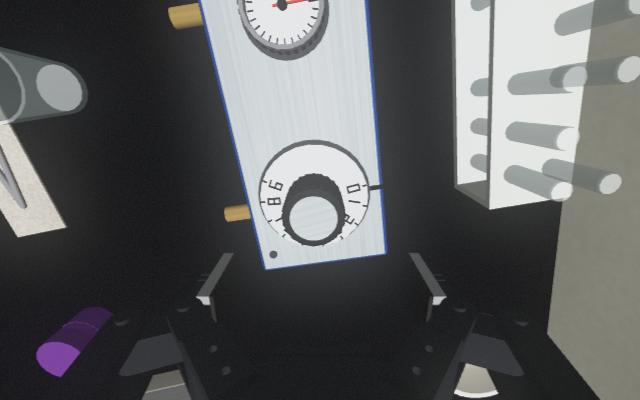

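Call:
jog_arm([
  {"x": 0, "y": 0, "z": 3, "ax": 0, "ay": 0, "az": 0, "claw": 1},
  {"x": 0, "y": 0, "z": 6, "ax": 0, "ay": 0, "az": 0, "claw": 1},
  {"x": 0, "y": 0, "z": 7.5, "ax": 0, "ay": 0, "az": 0, "claw": 1},
  {"x": 0, "y": 0, "z": 7.5, "ax": 0, "ay": 0, "az": 0, "claw": 1},
  {"x": 0, "y": 0, "z": 7.5, "ax": 0, "ay": 0, "az": 0, "claw": 1},
], force=50)

```text
t: 38.1
position: [0.6719, -0.0675, 0.2482]
orientation: [-2.399, -2.024, 0.005]
contact_force: [-0.2, -0.8, 0.4]
grip_width: 0.0851
```

```bash
python3 -c "
from g import *
st(); plan([.6722,-.066,.09],-100,1)"
```

```text
t 38.1 gp [ 0.6713 -0.0675  0.0932] psi -99.69 zax [-0.004  0.    -1.   ] F [-0.2 -0.8  0.4] w 0.0851 q [-0.05  0.96  0.16  1.52 -0.2   0.69  0.03]
shift cm [0.15 0.   0.32] turn [-0.22  0.03  0.31] rows 0.1
```

Call:
jog_arm([
  {"x": 0.1, "y": 0, "z": 0.2, "ax": -0.2, "ay": 0, "az": 0, "claw": -1},
  {"x": 0.1, "y": 0, "z": 0.2, "ax": -0.2, "ay": 0, "az": 0, "claw": -1},
  {"x": 0.1, "y": 0, "z": 0.2, "ax": -0.2, "ay": 0, "az": 0, "claw": -1},
  {"x": 0.1, "y": 0, "z": 0.2, "ax": -0.2, "ay": 0, "az": 0, "claw": -1},
  {"x": 0.1, "y": 0, "z": 0.2, "ax": -0.2, "ay": 0, "az": 0, "claw": -1},
  {"x": 0.1, "y": 0, "z": 0.2, "ax": -0.2, "ay": 0, "az": 0, "claw": -1},
], force=50)

```text
t: 38.6
position: [0.6722, -0.067, 0.2476]
orientation: [2.402, 2.023, 0.0]
contact_force: [-2.4, 0.3, 6.6]
grip_width: 0.0469
```

```bash
python3 -c "
from g import *
st()"
```

```text
t 38.6 gp [ 0.6723 -0.0671  0.0926] psi -99.8 zax [ 0.001 -0.001 -1.   ] F [-2.4  0.3  6.6] w 0.0469 q [-0.05  0.96  0.16  1.52 -0.2   0.68  0.03]
```

Gripped. Turn ccw (tool az negative), 6° per row.

Call:
jog_arm([
  {"x": 0, "y": 0, "z": 0, "ax": 0, "ay": 0, "az": -6, "claw": -1},
  {"x": 0, "y": 0, "z": 0, "ax": 0, "ay": 0, "az": -12, "claw": -1},
  {"x": 0, "y": 0, "z": 0, "ax": 0, "ay": 0, "az": -18, "claw": -1},
  {"x": 0, "y": 0, "z": 0, "ax": 0, "ay": 0, "az": -24, "claw": -1},
  {"x": 0, "y": 0, "z": 0, "ax": 0, "ay": 0, "az": -30, "claw": -1},
  {"x": 0, "y": 0, "z": 0, "ax": 0, "ay": 0, "az": -36, "claw": -1},
  {"x": 0, "y": 0, "z": 0, "ax": 0, "ay": 0, "az": -42, "claw": -1},
  {"x": 0, "y": 0, "z": 0, "ax": 0, "ay": 0, "az": -48, "claw": -1},
  {"x": 0, "y": 0, "z": 0, "ax": 0, "ay": 0, "az": -54, "claw": -1},
  {"x": 0, "y": 0, "z": 0, "ax": 0, "ay": 0, "az": -60, "claw": -1},
  {"x": 0, "y": 0, "z": 0, "ax": 0, "ay": 0, "az": -66, "claw": -1},
  {"x": 0, "y": 0, "z": 0, "ax": 0, "ay": 0, "az": -72, "claw": -1},
])

```text
t: 39.6
position: [0.6727, -0.0665, 0.2476]
orientation: [0.748, 3.048, 0.001]
contact_force: [-0.6, 2.8, 4.5]
grip_width: 0.0465
```

```bash
python3 -c "
from g import *
st()"
```

```text
t 39.6 gp [ 0.6732 -0.0666  0.0926] psi -27.56 zax [ 0.003 -0.    -1.   ] F [-0.6  2.8  4.5] w 0.0465 q [ 0.12  0.95 -0.18  1.51  0.22  0.7   0.93]
```

Call:
jog_arm([
  {"x": 0, "y": 0, "z": 0, "ax": 0, "ay": 0, "az": -6, "claw": -1},
  {"x": 0, "y": 0, "z": 0, "ax": 0, "ay": 0, "az": -12, "claw": -1},
  {"x": 0, "y": 0, "z": 0, "ax": 0, "ay": 0, "az": -18, "claw": -1},
  {"x": 0, "y": 0, "z": 0, "ax": 0, "ay": 0, "az": -24, "claw": -1},
  {"x": 0, "y": 0, "z": 0, "ax": 0, "ay": 0, "az": -30, "claw": -1},
  {"x": 0, "y": 0, "z": 0, "ax": 0, "ay": 0, "az": -36, "claw": -1},
  {"x": 0, "y": 0, "z": 0, "ax": 0, "ay": 0, "az": -42, "claw": -1},
  {"x": 0, "y": 0, "z": 0, "ax": 0, "ay": 0, "az": -48, "claw": -1},
  {"x": 0, "y": 0, "z": 0, "ax": 0, "ay": 0, "az": -54, "claw": -1},
  {"x": 0, "y": 0, "z": 0, "ax": 0, "ay": 0, "az": -60, "claw": -1},
  {"x": 0, "y": 0, "z": 0, "ax": 0, "ay": 0, "az": -66, "claw": -1},
  {"x": 0, "y": 0, "z": 0, "ax": 0, "ay": 0, "az": -72, "claw": -1},
])

```text
t: 40.6
position: [0.6726, -0.0657, 0.2476]
orientation: [-1.187, 2.906, -0.0]
contact_force: [-0.9, 3.7, 5.5]
grip_width: 0.0465
```

```bash
python3 -c "
from g import *
st()"
```

```text
t 40.6 gp [ 0.673  -0.0655  0.0926] psi 44.46 zax [ 0.003  0.001 -1.   ] F [-0.9  3.7  5.5] w 0.0465 q [ 0.28  0.99 -0.5   1.5   0.59  0.81  1.9 ]
```

Call:
jog_arm([
  {"x": 0, "y": 0, "z": 0, "ax": 0, "ay": 0, "az": -6, "claw": -1},
  {"x": 0, "y": 0, "z": 0, "ax": 0, "ay": 0, "az": -12, "claw": -1},
  {"x": 0, "y": 0, "z": 0, "ax": 0, "ay": 0, "az": -18, "claw": -1},
  {"x": 0, "y": 0, "z": 0, "ax": 0, "ay": 0, "az": -23, "claw": -1},
  {"x": 0, "y": 0, "z": 0, "ax": 0, "ay": 0, "az": -24, "claw": -1},
  {"x": 0, "y": 0, "z": 0, "ax": 0, "ay": 0, "az": -24, "claw": -1},
  {"x": 0, "y": 0, "z": 0, "ax": 0, "ay": 0, "az": -24, "claw": -1},
])

```text
t: 41.18
position: [0.6724, -0.0655, 0.2476]
orientation: [-1.761, 2.599, -0.0]
contact_force: [-1.1, 3.8, 5.9]
grip_width: 0.0469
```

```bash
python3 -c "
from g import *
st(); print(arm.get_obs()['moment'])
im,i=snap('wrist','w23.png'); cv2.imwrite('pics/w23.png',cv2.cvtColor(im,cv2.COLOR_RGB2BGR))"
```

```text
t 41.18 gp [ 0.6727 -0.0654  0.0926] psi 68.26 zax [ 0.002  0.001 -1.   ] F [-1.1  3.8  5.9] w 0.0469 q [ 0.33  1.01 -0.61  1.5   0.69  0.85  2.24]
[0.8292112  0.57484225 0.02264341]
```

View pics/w23.png

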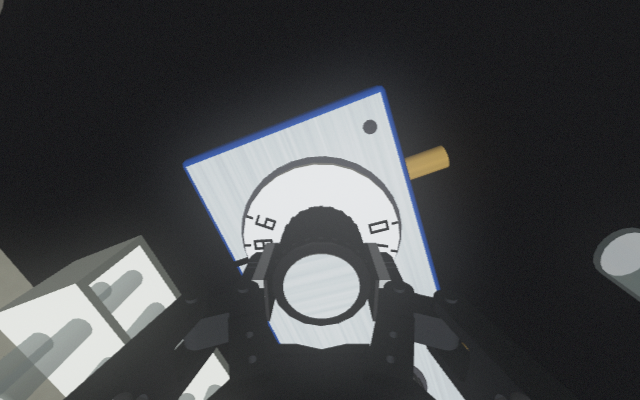

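Call:
jog_arm([
  {"x": 0, "y": 0, "z": 0, "ax": 0, "ay": 0, "az": 0, "claw": 1},
  {"x": 0, "y": 0, "z": 0, "ax": 0, "ay": 0, "az": 0, "claw": 1},
  {"x": 0, "y": 0, "z": 0, "ax": 0, "ay": 0, "az": 0, "claw": 1},
  {"x": 0, "y": 0, "z": 0, "ax": 0, "ay": 0, "az": 0, "claw": 1},
  {"x": 0, "y": 0, "z": 0, "ax": 0, "ay": 0, "az": 0, "claw": 1},
  {"x": 0, "y": 0, "z": -3, "ax": 0, "ay": 0, "az": 0, "claw": 1},
  {"x": 0, "y": 0, "z": -7, "ax": 0, "ay": 0, "az": 7, "claw": 1},
  {"x": -2, "y": 0, "z": -10, "ax": 0, "ay": 0, "az": 14, "claw": 1},
  {"x": -5, "y": 0, "z": -12, "ax": 0, "ay": 0, "az": 21, "claw": 1},
  {"x": -8, "y": 0, "z": -12, "ax": 0, "ay": 0, "az": 21, "claw": 1},
  {"x": -8, "y": 0, "z": -12, "ax": 0, "ay": 0, "az": 21, "claw": 1},
])

```text
t: 42.15
position: [0.7028, 0.0159, 0.3684]
orientation: [-1.266, 2.866, 0.006]
contact_force: [-0.2, 2.7, 0.3]
grip_width: 0.0853
```

```bash
python3 -c "
from g import *
st(); im,i=snap('wrist','w24.png'); plan([.5,.0,.45],0)
u,v=proj(i,[.6727,-.0655,.059]);print(u,v,proj(i,[.73,-.064,.05]))
u=int(u);v=int(v);s=im[max(0,v-75):v+75,u-100:u+100];cv2.imwrite('pics/w24c.png',cv2.cvtColor(cv2.resize(s,None,fx=4,fy=4,interpolation=cv2.INTER_CUBIC),cv2.COLOR_RGB2BGR))
"
```

```text
t 42.15 gp [0.7038 0.017  0.2134] psi 47.67 zax [ 0.006  0.007 -1.   ] F [-0.2  2.7  0.3] w 0.0853 q [ 0.18  0.89 -0.58  1.33  0.5   1.07  1.94]
shift cm [14.53 14.07 -8.37] turn [ 0.09  0.18 47.58] rows 6.6
286.1233180879281 101.68054542974126 (np.float64(247.96599875327763), np.float64(143.02067064429176))
```

View pics/w24c.png

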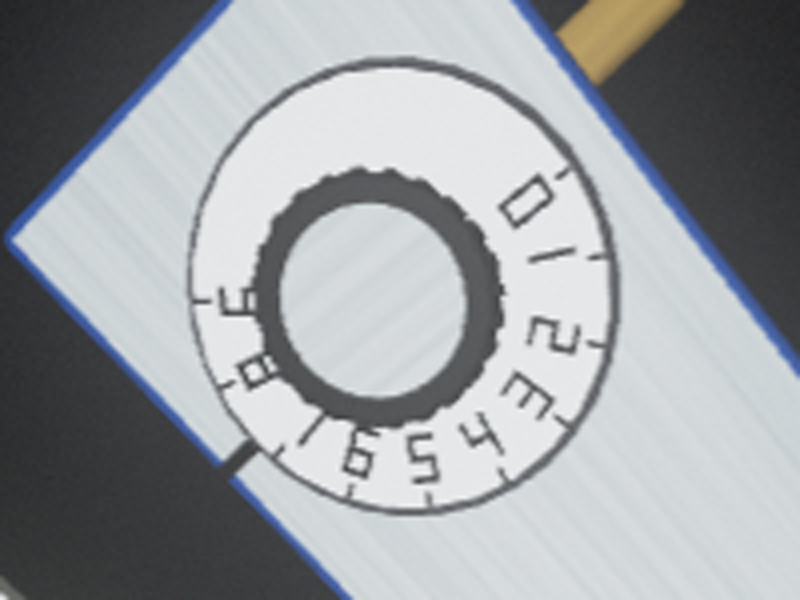

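```bash
python3 -c "
from g import *
i=arm.camera_info('wrist'); ox,oy=286-100,101-75
f=lambda x,y,z:onz(i,ox+x/4-.375,oy+y/4-.375,z)
C=np.array([.6724,-.066])
for n,x,y,z in [('i_in',255,446,.05),('i_out',226,474,.05),('0',565,173,.059),('4',505,475,.059),('5',429,500,.059),('6',350,490,.059),('7',280,453,.059),('8',227,386,.059),('9',202,301,.059)]:
  p=f(x,y,z)[:2]-C;print(n,np.round(p,4),np.hypot(*p).round(4),np.degrees(np.arctan2(p[1],p[0])).round(1))
# circle centre from 5 ticks
P=np.array([f(x,y,.059)[:2] for x,y in[(565,173),(597,258),(596,346),(565,425),(505,475),(429,500),(350,490),(280,453),(227,386),(202,301)]])
A=np.c_[2*P,np.ones(len(P))];s=np.linalg.lstsq(A,(P**2).sum(1),rcond=None)[0];print(s[:2],np.sqrt(s[2]+s[:2]@s[:2]))
print(np.degrees(np.arctan2(P[:,1]-s[1],P[:,0]-s[0])).round(1)); q=f(255,446,.05)[:2]-s[:2]; q2=f(226,474,.05)[:2]-s[:2];print(np.degrees(np.arctan2(q[1],q[0])),np.degrees(np.arctan2(q2[1],q2[0])))
"
```

```text
i_in [ 0.0497 -0.0057] 0.0501 -6.6
i_out [ 0.0603 -0.0059] 0.0606 -5.6
0 [-0.0486  0.0008] 0.0486 179.0
4 [0.0074 0.041 ] 0.0417 79.8
5 [0.0254 0.0328] 0.0415 52.3
6 [0.038 0.018] 0.042 25.4
7 [0.0441 0.0002] 0.0441 0.3
8 [ 0.0419 -0.0191] 0.046 -24.5
9 [ 0.032 -0.036] 0.0481 -48.4
[ 0.67009422 -0.07040205] 0.04650503326779102
[173.6 149.5 125.3 101.2  78.   53.4  29.1   5.7 -18.4 -42.6]
-1.4535039601046724 -1.3870489045035421
```

```bash
python3 -c "
from g import *
st(); im,i=snap('wrist','w25.png')
u,v=proj(i,[.6727,-.0655,.059]);print(u,v)
u=int(u);v=int(v);s=im[max(0,v-75):v+75,u-100:u+100];cv2.imwrite('pics/w25c.png',cv2.cvtColor(cv2.resize(s,None,fx=4,fy=4,interpolation=cv2.INTER_CUBIC),cv2.COLOR_RGB2BGR))
for n,(x,y) in {'w21':(143,150),'w22':(350,190)}.items():
  a=np.load(f'pics/{n}.png.npy')[y-40:y+40,x-60:x+60];cv2.imwrite(f'pics/{n}s.png',cv2.cvtColor(cv2.resize(a,None,fx=6,fy=6,interpolation=cv2.INTER_CUBIC),cv2.COLOR_RGB2BGR))
"
```

```text
t 42.2 gp [0.7024 0.013  0.2118] psi 47.58 zax [ 0.002  0.003 -1.   ] F [ 0.5  0.3 -0.7] w 0.0857 q [ 0.19  0.89 -0.58  1.33  0.5   1.07  1.94]
287.9082007498399 107.13290783845638
```

View pics/w25c.png

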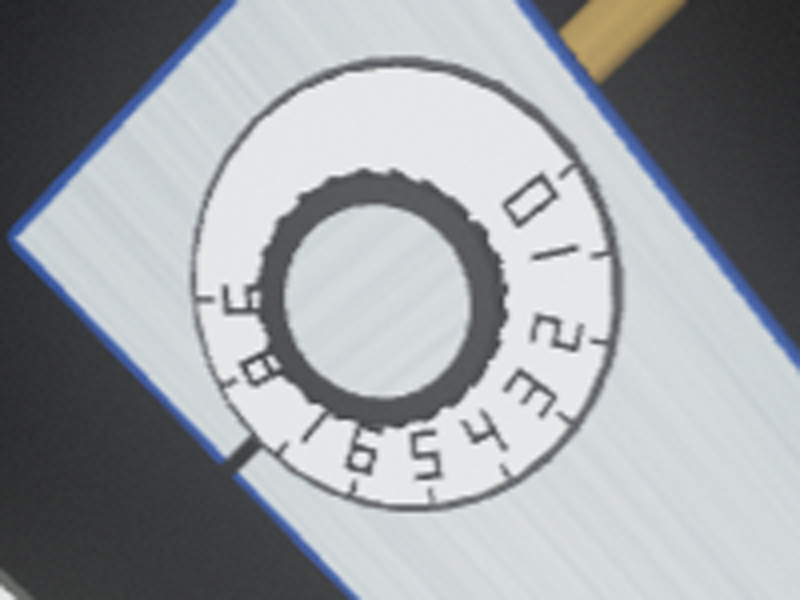

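View pics/w22s.png

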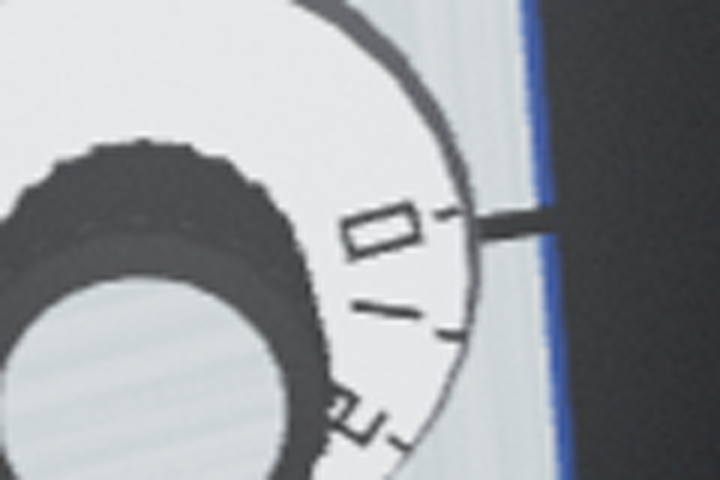

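View pics/w21s.png

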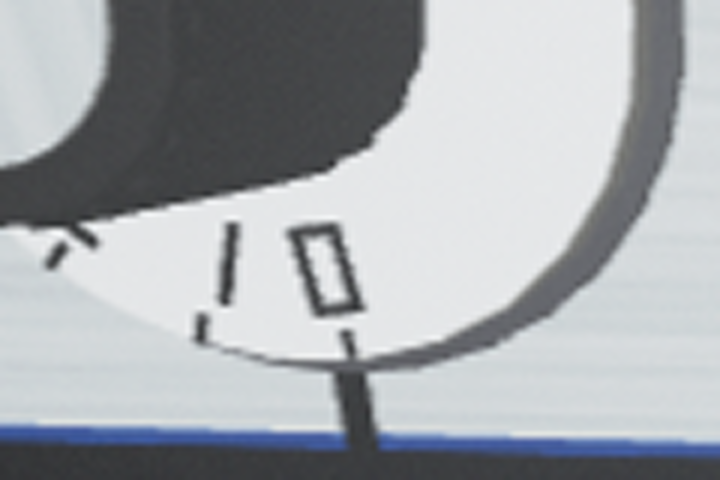

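```bash
python3 -c "
from g import *
plan([.79,-.068,.36],0)
"
```

```text
shift cm [ -0.28 -11.74   0.57] turn [-5.000e-02 -1.000e-02  4.741e+01] rows 6.6
```

Call:
jog_arm([
  {"x": -0.3, "y": -11.7, "z": 0, "ax": 0, "ay": 0, "az": 7, "claw": 1},
  {"x": -0.3, "y": -11.7, "z": 0, "ax": 0, "ay": 0, "az": 14, "claw": 1},
  {"x": -0.3, "y": -11.7, "z": 0, "ax": 0, "ay": 0, "az": 21, "claw": 1},
  {"x": -0.3, "y": -11.7, "z": 0, "ax": 0, "ay": 0, "az": 28, "claw": 1},
  {"x": -0.3, "y": -11.7, "z": 0, "ax": 0, "ay": 0, "az": 35, "claw": 1},
  {"x": -0.3, "y": -11.7, "z": 0, "ax": 0, "ay": 0, "az": 42, "claw": 1},
  {"x": -0.3, "y": -11.7, "z": 0, "ax": 0, "ay": 0, "az": 47.4, "claw": 1},
  {"x": -0.3, "y": -11.7, "z": 0, "ax": 0, "ay": 0, "az": 47.4, "claw": 1},
  {"x": -0.3, "y": -11.7, "z": 0, "ax": 0, "ay": 0, "az": 47.4, "claw": 1},
  {"x": -0.3, "y": -11.7, "z": 0, "ax": 0, "ay": 0, "az": 47.4, "claw": 1},
])

```text
t: 43.08
position: [0.7893, -0.071, 0.3652]
orientation: [-0.003, -3.141, 0.003]
contact_force: [0.1, 1.0, 0.4]
grip_width: 0.0853
```

```bash
python3 -c "
from g import *
st(); im,i=snap('wrist','w26.png')
u,v=proj(i,[.6724,-.066,.059]);print(u,v,proj(i,[.73,-.067,.05]))
u=int(u);v=int(v);s=im[max(0,v-75):v+75,u-100:u+100];cv2.imwrite('pics/w26c.png',cv2.cvtColor(cv2.resize(s,None,fx=4,fy=4,interpolation=cv2.INTER_CUBIC),cv2.COLOR_RGB2BGR))
"
```

```text
t 43.08 gp [ 0.7892 -0.0713  0.2102] psi -0.11 zax [-0.001 -0.002 -1.   ] F [0.1 1.  0.4] w 0.0853 q [ 0.17  1.01 -0.38  0.95  0.34  1.24  1.41]
326.94580417528465 61.97718427842176 (np.float64(325.4903167931082), np.float64(127.63864166656147))
```

View pics/w26c.png

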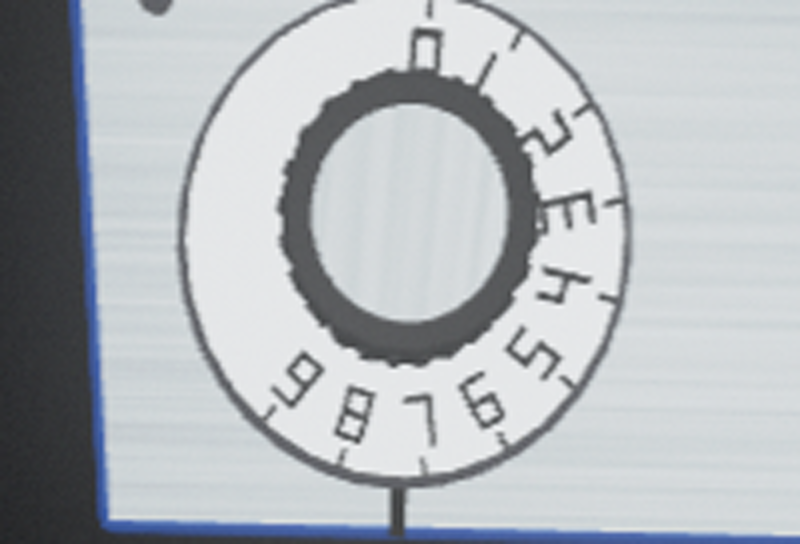

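```bash
python3 -c "
from g import *
plan([.6725,-.066,.17],0,1);plan([.6725,-.066,.0926],0,1)
"
```

```text
shift cm [11.69  0.45  4.04] turn [-0.1  -0.04 -0.13] rows 3.0
shift cm [11.68  0.46 11.78] turn [-0.1  -0.04 -0.13] rows 4.0
```

Call:
jog_arm([
  {"x": 4, "y": 0.2, "z": 0, "ax": 0, "ay": 0, "az": 0, "claw": 1},
  {"x": 8, "y": 0.5, "z": 2, "ax": 0, "ay": 0, "az": 0, "claw": 1},
  {"x": 11.7, "y": 0.5, "z": 4, "ax": 0, "ay": 0, "az": 0, "claw": 1},
  {"x": 11.7, "y": 0.5, "z": 4, "ax": 0, "ay": 0, "az": 0, "claw": 1},
  {"x": 11.7, "y": 0.5, "z": 7, "ax": 0, "ay": 0, "az": 0, "claw": 1},
  {"x": 11.7, "y": 0.5, "z": 10, "ax": 0, "ay": 0, "az": 0, "claw": 1},
  {"x": 11.7, "y": 0.5, "z": 11.7, "ax": 0, "ay": 0, "az": 0, "claw": 1},
  {"x": 11.7, "y": 0.5, "z": 11.7, "ax": 0, "ay": 0, "az": 0, "claw": 1},
], force=50)

```text
t: 43.8
position: [0.6711, -0.0652, 0.2446]
orientation: [-0.003, -3.134, 0.003]
contact_force: [-1.5, -0.2, -0.8]
grip_width: 0.0857
```

```bash
python3 -c "
from g import *
st();plan([.6725,-.066,.0926],0,1)
"
```

```text
t 43.8 gp [ 0.6698 -0.0654  0.0896] psi -0.12 zax [-0.008 -0.002 -1.   ] F [-1.5 -0.2 -0.8] w 0.0857 q [ 0.2   0.97 -0.34  1.51  0.42  0.75  1.25]
shift cm [-0.14 -0.08 -0.31] turn [-0.1  -0.45 -0.12] rows 0.1
```

Close, and then turn 7° clockwise (tool az +7).

Call:
jog_arm([
  {"x": 0, "y": 0, "z": -0.2, "ax": 0, "ay": 0, "az": 0, "claw": -1},
  {"x": 0, "y": 0, "z": -0.2, "ax": 0, "ay": 0, "az": 0, "claw": -1},
  {"x": 0, "y": 0, "z": -0.2, "ax": 0, "ay": 0, "az": 0, "claw": -1},
  {"x": 0, "y": 0, "z": -0.2, "ax": 0, "ay": 0, "az": 0, "claw": -1},
  {"x": 0, "y": 0, "z": -0.2, "ax": 0, "ay": 0, "az": 0, "claw": -1},
  {"x": 0, "y": 0, "z": -0.2, "ax": 0, "ay": 0, "az": 0, "claw": -1},
], force=50)

```text
t: 44.3
position: [0.6737, -0.0656, 0.2533]
orientation: [0.007, 3.137, -0.004]
contact_force: [0.1, -0.9, 5.7]
grip_width: 0.0469
```

```bash
python3 -c "
from g import *
st();print(arm.get_obs()['moment'])
"
```

```text
t 44.3 gp [ 0.6743 -0.0661  0.0983] psi -0.27 zax [ 0.004 -0.003 -1.   ] F [ 0.1 -0.9  5.7] w 0.0469 q [ 0.2   0.96 -0.34  1.5   0.42  0.75  1.25]
[-0.29014387  0.17903132 -0.10589723]
```

Call:
jog_arm([
  {"x": 0, "y": 0, "z": 0, "ax": 0, "ay": 0, "az": 2, "claw": -1},
  {"x": 0, "y": 0, "z": 0, "ax": 0, "ay": 0, "az": 4, "claw": -1},
  {"x": 0, "y": 0, "z": 0, "ax": 0, "ay": 0, "az": 6, "claw": -1},
  {"x": 0, "y": 0, "z": 0, "ax": 0, "ay": 0, "az": 7, "claw": -1},
  {"x": 0, "y": 0, "z": 0, "ax": 0, "ay": 0, "az": 7, "claw": -1},
  {"x": 0, "y": 0, "z": 0, "ax": 0, "ay": 0, "az": 7, "claw": -1},
])

```text
t: 44.8
position: [0.6736, -0.0658, 0.2533]
orientation: [0.198, 3.131, -0.005]
contact_force: [-1.2, -1.9, 5.0]
grip_width: 0.0464
```

```bash
python3 -c "
from g import *
st();print(arm.get_obs()['moment'])
"
```

```text
t 44.8 gp [ 0.6743 -0.0663  0.0983] psi -7.25 zax [ 0.004 -0.003 -1.   ] F [-1.2 -1.9  5. ] w 0.0464 q [ 0.19  0.95 -0.31  1.5   0.38  0.74  1.16]
[-0.35884248  0.12996882 -0.04624711]
```

Release, back off and look from the same place.

Call:
jog_arm([
  {"x": 0, "y": 0, "z": 0, "ax": 0, "ay": 0, "az": 0, "claw": 1},
  {"x": 0, "y": 0, "z": 0, "ax": 0, "ay": 0, "az": 0, "claw": 1},
  {"x": 0, "y": 0, "z": 0, "ax": 0, "ay": 0, "az": 0, "claw": 1},
  {"x": 0, "y": 0, "z": 0, "ax": 0, "ay": 0, "az": 0, "claw": 1},
  {"x": 0, "y": 0, "z": 0, "ax": 0, "ay": 0, "az": 0, "claw": 1},
  {"x": 0, "y": 0, "z": -3, "ax": 0, "ay": 0, "az": 0, "claw": 1},
  {"x": 0, "y": 0, "z": -7, "ax": 0, "ay": 0, "az": -3, "claw": 1},
  {"x": -4, "y": 0, "z": -10, "ax": 0, "ay": 0, "az": -7, "claw": 1},
  {"x": -8, "y": 0, "z": -11, "ax": 0, "ay": 0, "az": -7, "claw": 1},
  {"x": -11.6, "y": 0, "z": -11, "ax": 0, "ay": 0, "az": -7, "claw": 1},
  {"x": -11.6, "y": 0, "z": -11, "ax": 0, "ay": 0, "az": -7, "claw": 1},
  {"x": -11.6, "y": 0, "z": -11, "ax": 0, "ay": 0, "az": -7, "claw": 1},
])

```text
t: 45.8
position: [0.7891, -0.0792, 0.3593]
orientation: [0.007, 3.141, -0.001]
contact_force: [-0.4, 0.8, -1.1]
grip_width: 0.0851
```

```bash
python3 -c "
from g import *
st(); im,i=snap('wrist','w27.png')
u,v=proj(i,[.6724,-.066,.059]);print(u,v,proj(i,[.73,-.067,.05]))
u=int(u);v=int(v);s=im[max(0,v-75):v+75,u-100:u+100];cv2.imwrite('pics/w27c.png',cv2.cvtColor(cv2.resize(s,None,fx=4,fy=4,interpolation=cv2.INTER_CUBIC),cv2.COLOR_RGB2BGR))
"
```

```text
t 45.8 gp [ 0.7892 -0.0793  0.2043] psi -0.26 zax [ 0.001 -0.001 -1.   ] F [-0.4  0.8 -1.1] w 0.0851 q [ 0.18  1.01 -0.38  0.96  0.35  1.22  1.41]
335.64482129996964 60.51885726218953 (np.float64(333.4254215860325), np.float64(127.73288551173529))
```

View pics/w27c.png

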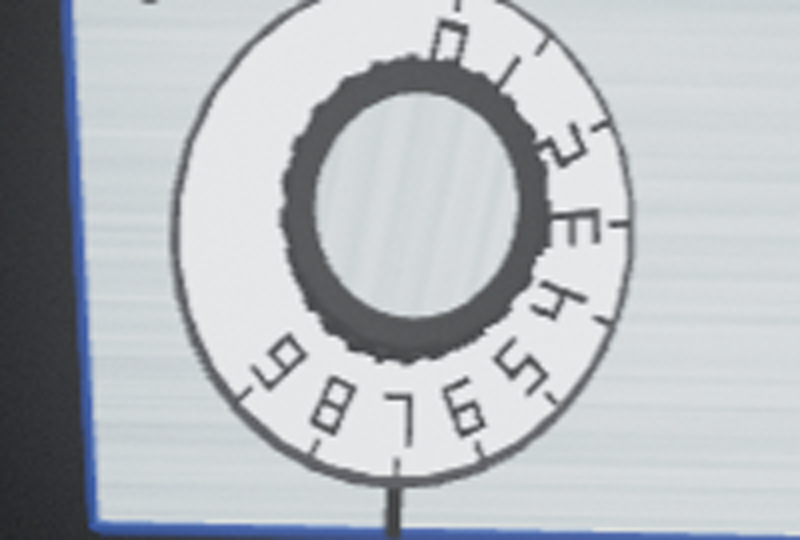

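```bash
python3 -c "
from g import *
im,i=snap('top','top3.png');snap('side','side3.png')
c=im[120:290,140:490];cv2.imwrite('pics/top3c.png',cv2.cvtColor(cv2.resize(c,None,fx=2.28,fy=2.28,interpolation=cv2.INTER_CUBIC),cv2.COLOR_RGB2BGR));plan([.5,0,.45],0)"
```

```text
shift cm [28.7   7.78 -8.94] turn [-0.07 -0.19 -0.13] rows 7.4
```

View pics/top3c.png

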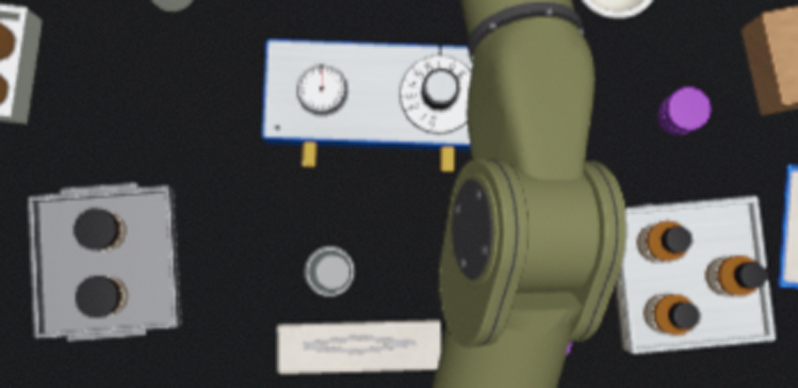

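View pics/side3.png

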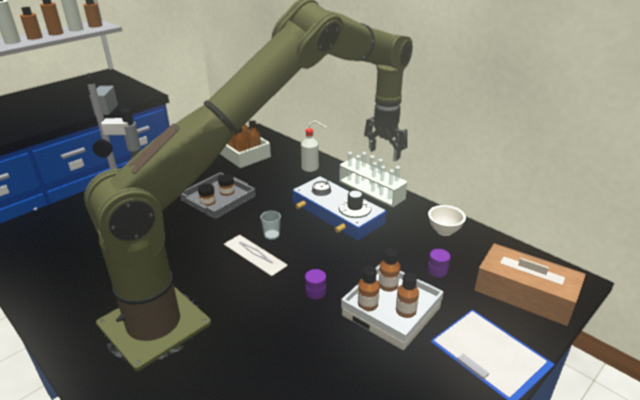

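```bash
python3 -c "
from g import *
print(arm.finish_job()); st()"
```

```text
the job is handed in; nothing more can be done
None
the job is handed in; nothing more can be done
```

The gas blow-down unit is set up as asked and handed in at about 46 s of the 210 s allowed; no verdict was reported.

- **Dial gauge:** I turned the bezel about 113° clockwise. A view from nearly straight above showed the needle centred in the zero mark, within about half a degree.
- **Bottles:** All three stand upright in the heater tray, set down with a contact force of about 10 N or less.
- **Jars:** Both stand upright in the carry tray, also set down at about 10 N or less. I saw no jar knocked aside.
- **Flow regulator:** This was done last. The first turn of 168° left the 7 about 7° past the index line, off its detent. I gripped it again and turned it back 7°. The last picture shows the 7's tick in line with the index line, within about 1°. I judged that from the picture alone and did not feel a click.
- **Everything else:** The final top and side pictures show the beaker and both purple look-alikes still in place. The gripper was clear of everything at hand-in.

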